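# Set up the sprung filter stand with its tapered sleeves

## Task

Set up the stain filter beside the microscope: press the sprung carriage of the holder back with the white collecting cup and lower the cup upright onto the holder's floor between the carriage and the two posts, so that the carriage clamps it. Then let the grey adapter sleeve down into the cup's tapered mouth, and the steel strainer into the adapter, each straight and fully down but resting loosely under its own weight: let them down gently and let go at first touch, since pushed or dropped tapers stay wedged. Leave the bottle, the dishes and the tip box where they are.

Things in the scene. Friction and masses are not known exactly. Their poses are not given: they have to be found in the camera images.
- holder: Fixed plate 8 mm thick, local x -57..118, y +-50 mm. Origin: on the bench under the seat's centre, where the cup's axis ends; +x points to the sprung carriage. On the -x side two fixed posts, 12 mm thick, at x -25, y +-21 mm, rise to 26 mm above the bench; the 54 mm cup touching both is centred over the origin. A fixed block at x 93..107 mm, 44 mm high, stands behind the carriage.
- carriage (a joint): Sprung upright plate, 44 mm wide, 10 to 60 mm above the bench, sliding along holder +x; m, 0 at rest, at most 0.030, about 0.013 with the cup clamped. Its face is at local x = 14 mm + value. Spring closes it: 3 N at 0, 5 N at 13 mm. At rest the cup cannot go straight down: carry it in above the posts (they end up on its other side), push the carriage beyond 0.013 with its side, then lower.
- cup_center (a point): White plastic cup, 0.2 kg: upright cylinder 54 mm in diameter, 60 mm high, straight outside; bore tapers down from 40 mm diameter at the mouth (12 degrees from the axis), 45 mm deep. Point on its axis half-way up, 30 mm above its underside; z up its axis.
- adapter_center (a point): Grey plastic sleeve, 0.07 kg, on its narrow end, 62 mm high. Lower 38 mm: cone, 28 mm wide at the foot, 12 degrees from the axis; upper 24 mm: straight collar 54 mm wide, to grip. Bore tapers from 48 mm at the mouth. Point on its axis half-way up; z up. Loose in the cup the point is about 34 mm (+-1.5) above cup_center, collar edge 10 mm above the rim. Wedges if pressed over 10 N or dropped 10 mm.
- strainer_center (a point): Steel strainer, 0.07 kg, on its narrow sieve bottom, 58 mm high. Lower 34 mm: cone, 38 mm wide at the foot, 12 degrees from the axis; upper 24 mm: straight collar 52 mm wide, to grip. Point on its axis half-way up; z up. Loose in the adapter the point is about 36.5 mm (+-1.5) above adapter_center, collar edge 9 mm above its rim. Wedges if pressed over 10 N or dropped 10 mm.
- media_bottle: Bystander: amber bottle with blue cap, 72 mm in diameter, 150 mm high; origin at the centre of its underside.
- dishes: Bystander: stack of three covered dishes, 94 mm in diameter, 48 mm high; origin at the centre of its underside.
- tip_box: Bystander: grey box of pipette tips, 85 x 120 mm (x, y), 53 mm high; origin at the centre of its underside.
Mind the look-alikes: they are no part of the job. What is shaped like the part that bears strainer_center but purple is not meant.

How it is judged:
By the outcome, as a careful person would: the job done as asked, in the order asked, and still so for the second after the job is handed in, with the robot touching nothing.
It also fails if it takes over 72 s, if anything falls off the work surface, if the arm or the gripper's body presses on something with over 40 N, if the wrist force passes 120 N, or if a joint passes its speed limit or range.

## Robot

A 7-joint arm with a two-finger parallel gripper is mounted at the origin on the work surface. World frame = base frame: x ahead of the robot, y to its left, z up, the work surface at z = 0. Lengths are in mm, angles in rad, forces in N, time in s.
With the tool pointing down it reaches from about 425 to 875 mm from the base axis. Payload 9.9 kg.
Tool frame: the origin (TCP) lies midway between the tips of the shut fingers; the grasp point (between the pads) lies manip.tcp_to_grasp behind it (manip.tcp_to_grasp is the distance from the TCP to the grasp point, in mm); x points along the fingers, z is the direction in which the jaws open and shut, and the axes are right-handed (so a half turn about x gives the same grasp; the last joint's range is limited). The gripper opens to 85 mm and grips with 20 to 120 N. Pads are 22 mm wide; open, the fingers measure 114 mm over their backs; the gripper's body (76 mm by 85 mm) begins 54 mm behind the grasp point. The pads swing forward as they close: fully open they stand 13 mm farther back than shut.
Start: joints at [-1.26, 0.576, 0.025, 1.437, -0.015, 1.129, -0.057], TCP at [259.614, 623.08, 210.189] pointing down, gripper open.
Joint ranges: [-2.76, 2.76], [-0.34, 2.15], [-1.52, 1.57], [0.19, 2.46], [-1.09, 4.23], [0.17, 1.99], [-2.82, 2.82]. Speed limits (rad/s): [2.22, 2.22, 3.01, 3.01, 3.14, 3.14, 3.14].

## Interface

Orientations are given as a unit quaternion [x, y, z, w].
In Python, from bench import manip gives the robot as it stands.
- The arm moves only by the tool servo_tool, never from a script. Its argument "rows" is a list that holds one entry, the list of rows, each a list of 5 numbers: the finger opening in mm, from 0 to 85.4, then the shift along the tool's x, y, z in mm, then the turn about the tool's x in degrees. In form: [[[claw, x, y, z, turn], ...]]. A call has 1 to 5 rows; each row shifts and turns the pose as measured when the row begins, along the tool's axes as they then stand; what a row does not reach is not made up. A row lasts 1/12 s, in which the tool goes at most 41.7 mm and 7.16 degrees, less where a joint would pass 70% of its speed; a pose out of reach is approached as far as the arm can. A call is refused whole if a number of a shift passes 41.7 or a number of a turn 7.16, either way. A call with a gripper value outside its range is refused whole. The fingers move at their own pace and stop on an object; "squeeze" is the grip in N (left out, the last holds). Time passes only in rows, so rows that do not move let the fingers close. It gives the time, the measured TCP pose, the force and the opening at its end, in the units of the state.
- manip.sense(): the state, without advancing time (a new reading comes with each control period).
- manip.snapshot(name): name is "side" or "top" or "wrist"; returns the picture (384x512x3 uint8, red, green, blue); there is no depth.
- manip.get_calibration(name): a dict with "fx", "fy", "cx", "cy" (pixels), "k1" (the pictures are not rectified: a ray, as slopes to the right and down, at radius r is drawn at 1 + k1 r^2 times it, then the intrinsics apply), "camera_from_world" (4x4, takes a point from world to camera coordinates). Camera axes: x right, y down, z forward; pixel columns grow to the right and rows downward; lengths in mm; the calibration is good to about 2 mm. A picture is of the moment at which its call begins: read the wrist's pose just before it. get_calibration takes no time and is no camera call; for the wrist camera it gives the pose at the moment of the call.
- manip.finish_job(): hands the job in, once; it reports no verdict.
Trained networks look in the newest picture that a camera, given by its name, has taken for a name from the list of things; names that differ only in an ending like _2 or _b are one class to them, and where a whole thing is asked for, a point or a joint stands for the part that bears it (a point fixed in the world has none). Each returns a list of dicts, best first, with "confidence" (0 to 1); they miss things now and then, are a little off and sometimes report something else, mostly with a low value. They report only what shows in the picture. A call takes as long as a camera call. They do not tell look-alikes from the thing itself.
- manip.masks_of(camera, thing): "pixels" (384x512 bool, what is visible of it).
- manip.landmark_of(camera, thing): "position" ([x, y, z] in mm, in world coordinates, good to about 4 mm: a listed point, or the origin of a listed thing).
The state is a dict: "clock": time; "joint_positions": joint angles; "joint_vel": joint speeds; "joint_efforts": joint torques, N m; "position": TCP position; "orientation": TCP orientation; "wrist_force": force on the tool from outside, world axes, zero at the start; "torque": the same for the moment, N m; "width": finger opening in mm.
Only numpy, scipy, OpenCV 4.12 (cv2) and the standard library are available. Lean on these libraries where they do the work, as an engineer would, in place of code of your own. Each camera call takes 0.05 s, during which the arm holds its last target.

## Working session

There is one attempt and no reset: what is moved stays moved. The work goes in short steps, Python scripts to look and compute and a tool call to move; the robot and the scene stay as the last step left them, time stands still between calls to the robot, and variables do not carry over. Pictures are saved under pics/ and viewed, and the job is handed in when it is done.

Besides the shell and the picture viewer there is one more tool, called after ">>>" as name(argument=value, ...), one argument or row to a line, values as JSON. servo_tool: Moves the arm, as the interface text tells. Its arguments: {"type":"object","properties":{"rows":{"type":"array"},"squeeze":{"type":"number"}},"required":["rows"]}

```bash
ls; mkdir -p pics
python3 - <<'E'
from bench import manip
import cv2,numpy as np
s=manip.sense();print({k:np.round(v,3).tolist() for k,v in s.items()})
print(manip.tcp_to_grasp)
for n in ["side","top"]:
    im=manip.snapshot(n);cv2.imwrite(f"pics/{n}0.png",im[:,:,::-1])
    c=manip.get_calibration(n);print(n,c)
    for t in ["holder","cup_center","adapter_center","strainer_center","media_bottle","dishes","tip_box"]:
        print(t,[(np.round(d["position"]).tolist(),round(d["confidence"],2)) for d in manip.landmark_of(n,t)])
print(manip.sense()["clock"])
E
```

```text
pics
{'clock': 0.0, 'joint_positions': [-1.26, 0.577, 0.025, 1.438, -0.015, 1.129, -0.057], 'joint_vel': [0.001, -0.0, 0.001, 0.0, 0.001, 0.002, 0.0], 'joint_efforts': [0.0, -76.572, 2.25, -28.597, 0.015, 0.012, -0.0], 'position': [259.411, 622.617, 209.332], 'orientation': [-0.393, 0.589, 0.392, 0.588], 'wrist_force': [-1.274, 0.36, -0.244], 'torque': [0.027, 0.004, -0.027], 'width': 85.118}
18.700000000000003
side {'fx': 403.766955051749, 'fy': 403.766955051749, 'cx': 258.6457839391566, 'cy': 191.70180154517024, 'k1': -0.06696674082346121, 'camera_from_world': array([[ 7.52196016e-01, -6.58785840e-01, -1.42257107e-02,
        -4.16396515e+02],
       [-4.56209967e-01, -5.05075981e-01, -7.32646381e-01,
         2.82199225e+02],
       [ 4.75471996e-01,  5.57583599e-01, -6.80460807e-01,
         1.09247645e+03],
       [ 0.00000000e+00,  0.00000000e+00,  0.00000000e+00,
         1.00000000e+00]])}
holder [([519.0, -10.0, 3.0], 0.97), ([452.0, 250.0, 32.0], 0.73)]
cup_center [([450.0, 249.0, 32.0], 0.51)]
adapter_center [([576.0, -254.0, 35.0], 0.8)]
strainer_center [([437.0, -179.0, 
[... 375 characters left out ...]
-02,
        -1.88827150e+01],
       [-9.95165105e-01,  1.44502203e-02, -9.71473355e-02,
         5.38711355e+02],
       [ 9.68422385e-02, -2.04975982e-02, -9.95088654e-01,
         1.13989270e+03],
       [ 0.00000000e+00,  0.00000000e+00,  0.00000000e+00,
         1.00000000e+00]])}
holder [([518.0, -11.0, 3.0], 0.72)]
cup_center [([450.0, 255.0, 34.0], 0.52)]
adapter_center [([575.0, -250.0, 27.0], 0.51)]
strainer_center [([434.0, -182.0, 29.0], 0.53), ([531.0, -143.0, 28.0], 0.52), ([481.0, -444.0, 1.0], 0.4), ([553.0, 408.0, 3.0], 0.36)]
media_bottle [([721.0, 244.0, 0.0], 0.79)]
dishes [([555.0, 407.0, 3.0], 0.6)]
tip_box [([477.0, -446.0, 2.0], 0.79), ([518.0, -12.0, 3.0], 0.6)]
0.8
```

View pics/side0.png

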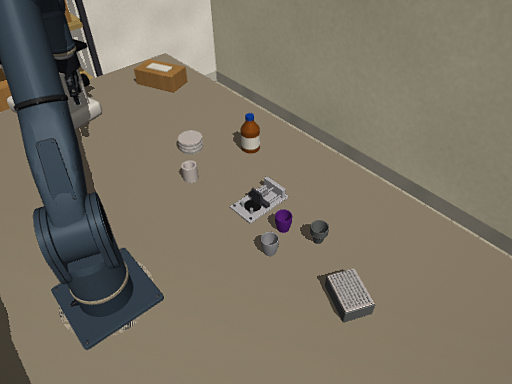

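View pics/top0.png

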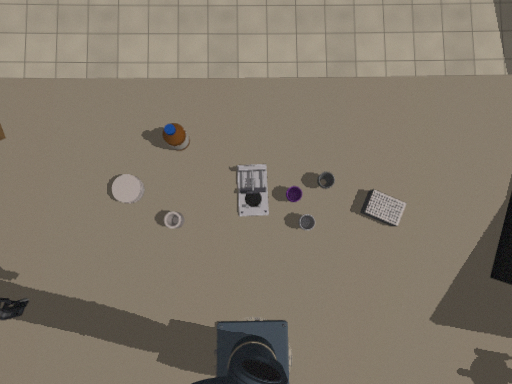

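Run:
```python
import cv2,numpy as np
a=cv2.imread("pics/side0.png")[150:270,165:345];b=cv2.imread("pics/top0.png")[145:245,150:350]
a=cv2.resize(a,None,fx=4,fy=4,interpolation=cv2.INTER_CUBIC)
b=cv2.resize(b,None,fx=4,fy=4,interpolation=cv2.INTER_CUBIC)
cv2.imwrite("pics/c1.png",a);cv2.imwrite("pics/c2.png",b)
```

```text
(no output)
```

View pics/c1.png

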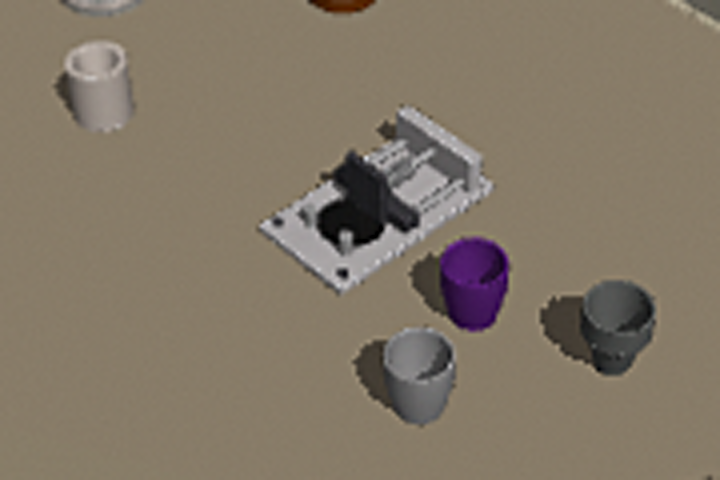

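View pics/c2.png

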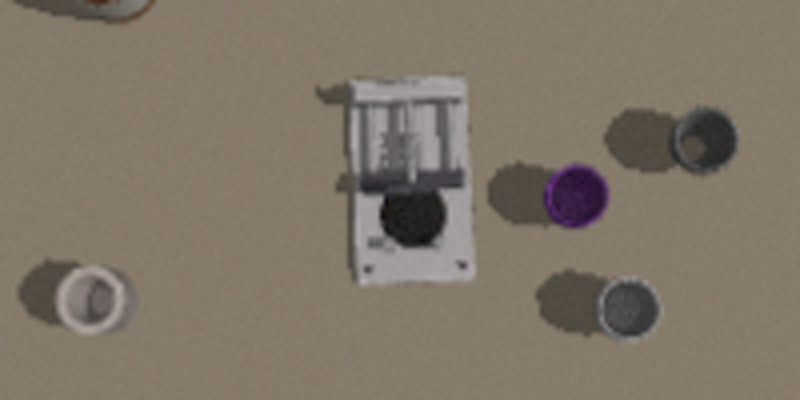

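```bash
cat > h.py <<'E'
from bench import manip
import cv2,numpy as np
from scipy.spatial.transform import Rotation as Ro
np.set_printoptions(precision=1,suppress=True)
def st():
    s=manip.sense();R=Ro.from_quat(s["orientation"]).as_matrix();p=np.array(s["position"]);return s,R,p
def rep():
    s,R,p=st()
    print("t",round(s["clock"],2),"p",p,"jawdeg",round(np.degrees(np.arctan2(R[1,2],R[0,2])),2),"tilt(x axis)",np.round(R[:,0],4),"w",round(s["width"],1),"F",np.array(s["wrist_force"]))
def to(target,jaw=None):
    """target TCP world mm -> remaining shift in tool axes, turn about tool x in deg"""
    s,R,p=st();d=R.T@(np.array(target,float)-p)
    a=None
    if jaw is not None:
        cur=np.degrees(np.arctan2(R[1,2],R[0,2]));a=(jaw-cur+90)%180-90
        a=-a # tool x is down
    print("shift",d,"turn",a,"rows>=",round(np.linalg.norm(d)/41.7,1))
def ray(c,u,v):
    k=np.array([[c["fx"],0,c["cx"]],[0,c["fy"],c["cy"]],[0,0,1.]])
    x,y=(u-c["cx"])/c["fx"],(v-c["cy"])/c["fy"]
    r0=np.hypot(x,y);r=r0
    for _ in range(20): r=r0/(1+c["k1"]*r*r)
    f=r/r0 if r0>0 else 1
    T=c["camera_from_world"];R=T[:3,:3];o=-R.T@T[:3,3]
    return o,R.T@np.array([x*f,y*f,1])
def atz(c,u,v,z):
    o,d=ray(c,u,v);return o+d*(z-o[2])/d[2]
def proj(c,P):
    T=c["camera_from_world"];q=T[:3,:3]@np.array(P,float)+T[:3,3]
    x,y=q[0]/q[2],q[1]/q[2];f=1+c["k1"]*(x*x+y*y)
    return np.array([c["fx"]*x*f+c["cx"],c["fy"]*y*f+c["cy"]])
def snap(n,f,scale=1):
    c=manip.get_calibration(n);im=manip.snapshot(n)
    o=cv2.cvtColor(im,cv2.COLOR_RGB2BGR)
    if scale!=1:o=cv2.resize(o,None,fx=scale,fy=scale)
    cv2.imwrite("pics/"+f,o);return c,im
def lm(n,t):
    for d in manip.landmark_of(n,t): print(n,t,np.array(d["position"]),round(d["confidence"],2))
E
python3 - <<'E'
from h import *
rep()
c=manip.get_calibration("top");im=cv2.imread("pics/top0.png")
for n,a in [("cup",(60,302,5))]: pass
# plate corners from crop c2 /4 + offset(150,145)
for n,(x,y) in {"TL":(347,77),"TR":(466,76),"BL":(356,284),"BR":(474,281)}.items():
    print(n,atz(c,150+x/4,145+y/4,44 if n[0]=="T" else 8))
# rims: crop ellipse centres
print("cup rim",atz(c,150+92/4,145+300/4,60))
print("strainer rim",atz(c,150+629/4,145+308/4,58))
print("adapter rim",atz(c,150+704/4,145+140/4,62))
to([450,252,200],90)
w=manip.get_calibration("wrist");T=w["camera_from_world"];print("wristcam",-T[:3,:3].T@T[:3,3],"fwd",T[2,:3],w["fx"])
E
```

```text
t 0.8 p [259.6 623.1 210.2] jawdeg 67.38 tilt(x axis) [-0.  0. -1.] w 85.2 F [ 0.3  0.8 -0.7]
TL [629.9  43.2  44. ]
TR [629.4 -55.8  44. ]
BL [459.1  38.9   8. ]
BR [460. -61.   8.]
cup rim [448.2 248.8  60. ]
strainer rim [ 434.8 -183.8   58. ]
adapter rim [ 570.6 -248.7   62. ]
shift [  10.2 -318.5 -269.3] turn -22.61949082152026 rows>= 10.0
wristcam [185.8 653.3 372.1] fwd [ 0.3 -0.1 -1. ] 280.4764500345245
```

>>> servo_tool(
  rows=[
    [[85,0,-27,-22,-6],[85,0,-27,-22,-6],[85,0,-30,-18,-6],[85,0,-30,-16,-6],[85,0,-32,-14,0]],
  ],
  squeeze=40,
)

```text
clock: 1.22
position: [375.5, 512.6, 209.0]
orientation: [-0.513, 0.485, 0.517, 0.484]
wrist_force: [0.1, 0.9, -0.8]
width: 85.2
```

Run:
```python
from h import *
rep();to([449,250,200],91.6)
```

```text
t 1.22 p [375.5 512.6 209. ] jawdeg 93.53 tilt(x axis) [-0.  0. -1.] w 85.2 F [ 0.1  0.9 -0.8]
shift [   7.9  -57.2 -266.6] turn 1.9312008826367446 rows>= 6.5
```

>>> servo_tool(
  rows=[
    [[85,0,-8,-39,0],[85,0,-8,-39,0],[85,0,-8,-39,0],[85,0,-8,-39,1],[85,0,-8,-39,1]],
  ],
)

```text
clock: 1.63
position: [433.7, 315.5, 206.7]
orientation: [-0.504, 0.492, 0.509, 0.494]
wrist_force: [0.6, 0.5, 0.0]
width: 84.8
```

Run:
```python
from h import *
rep();c,im=snap("wrist","w1.png");lm("wrist","cup_center");to([449,250,100],91.6)
print(proj(c,[449,250,60]))
```

```text
t 1.63 p [433.7 315.5 206.7] jawdeg 91.52 tilt(x axis) [-0.  0. -1.] w 84.8 F [0.6 0.5 0. ]
wrist cup_center [446.7 255.2  29.8] 0.81
shift [106.9 -12.2 -59.9] turn -0.6177686013570423 rows>= 3.0
[196.9 191.7]
```

View pics/w1.png

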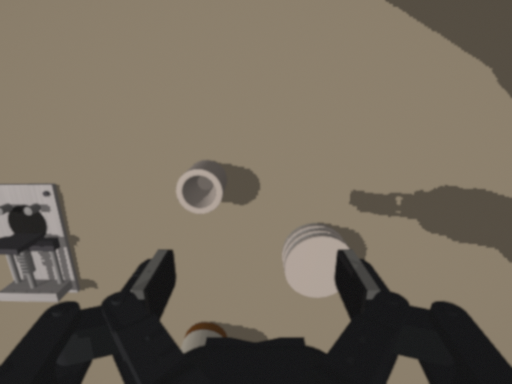

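```bash
cat >> h.py <<'E'
def fitcirc(c,im,u,v,z,r,lo=0.8,hi=1.2,show=None):
    """refine centre of a rim circle radius r (mm) at height z near pixel: maximise radial gradient"""
    g=cv2.GaussianBlur(im,(0,0),0.7).astype(np.float32)
    P0=atz(c,u,v,z)
    th=np.linspace(0,2*np.pi,72,endpoint=False)
    best=None
    from scipy.optimize import minimize
    def samp(cx,cy,rr):
        q=np.array([proj(c,[cx+rr*np.cos(t),cy+rr*np.sin(t),z]) for t in th]).astype(np.float32)
        return cv2.remap(g,q[:,0].reshape(1,-1),q[:,1].reshape(1,-1),cv2.INTER_LINEAR)[0]
    def cost(x): return -np.abs(samp(x[0],x[1],r+1)-samp(x[0],x[1],r-1)).sum(1).clip(0,60).mean()
    xs=[(cost((P0[0]+a,P0[1]+b)),P0[0]+a,P0[1]+b) for a in np.arange(-9,9.1,1.5) for b in np.arange(-9,9.1,1.5)]
    b=min(xs);m=minimize(cost,b[1:],method="Nelder-Mead",options=dict(initial_simplex=[[b[1],b[2]],[b[1]+1,b[2]],[b[1],b[2]+1]],xatol=.05))
    print("circ",m.x,"score",m.fun,"px",proj(c,[*m.x,z]));return m.x
E
python3 - <<'E'
from h import *
im=cv2.imread("pics/w1.png");c=manip.get_calibration("wrist")
fitcirc(c,im,199.5,190.5,60,27); fitcirc(c,im,199.5,190.5,60,20)
t=cv2.imread("pics/top0.png");ct=manip.get_calibration("top")
fitcirc(ct,t,173,220,60,27);fitcirc(ct,t,150+629/4,145+308/4,58,26);fitcirc(ct,t,150+704/4,145+140/4,62,27)
E
```

```text
circ [450.3 245.2] score -57.92045211791992 px [198.6 191.2]
circ [450.7 244.4] score -55.8038330078125 px [198.  191.6]
circ [449.9 251.4] score -41.53325653076172 px [172.2 219.5]
circ [ 435.1 -179.7] score -28.66780662536621 px [306.  221.9]
circ [ 570.9 -245.7] score -35.13316345214844 px [325.1 179.9]
```

Run:
```python
from h import *
rep();c,im=snap("wrist","w2.png");rep()
x=fitcirc(c,im[:,:,::-1],199.5,190.5,60,27); fitcirc(c,im[:,:,::-1],199.5,190.5,60,20)
to([x[0],x[1],100],91.6)
```

```text
t 1.73 p [436.  309.5 207. ] jawdeg 90.98 tilt(x axis) [-0.  0. -1.] w 85.2 F [-0.1  1.1  0.2]
t 1.78 p [434.8 313.6 207.1] jawdeg 91.21 tilt(x axis) [-0.  0. -1.] w 85.1 F [0.1 0.7 0.2]
circ [448.4 252.1] score -57.61287307739258 px [204.6 189.7]
circ [448.3 251.5] score -55.59715270996094 px [204.  189.7]
shift [106.8 -12.5 -62.3] turn -0.39010210742469553 rows>= 3.0
```

>>> servo_tool(
  rows=[
    [[85,20,-6,-30,0],[85,20,-6,-24,0],[85,20,0,-6,0],[85,20,0,0,0],[85,10,0,0,0]],
  ],
)

```text
clock: 2.2
position: [450.6, 259.6, 117.7]
orientation: [-0.505, 0.488, 0.508, 0.499]
wrist_force: [0.4, 0.1, 0.1]
width: 85.1
```

Run:
```python
from h import *
rep()
c,im=snap("wrist","w3.png");rep();fitcirc(c,im[:,:,::-1],*proj(c,[449,251.5,60]),60,27)
to([449,251.5,24],91.6)
```

```text
t 2.2 p [450.6 259.6 117.7] jawdeg 91.52 tilt(x axis) [ 0.  0. -1.] w 85.1 F [0.4 0.1 0.1]
t 2.25 p [449.8 259.6 116.5] jawdeg 91.55 tilt(x axis) [ 0.  0. -1.] w 85.2 F [ 0.2 -1.2 -1. ]
circ [448.  251.5] score -60.0 px [244.4 203.3]
shift [92.4  1.5 -9.3] turn -0.05060243805134235 rows>= 2.2
```

View pics/w3.png

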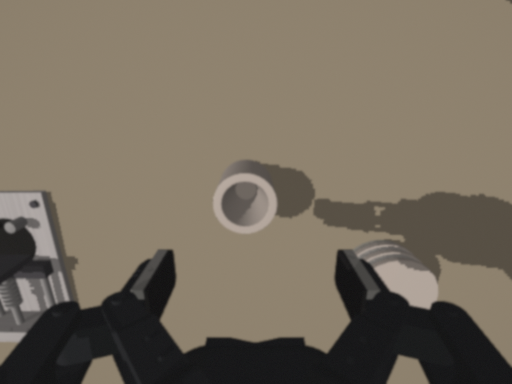

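>>> servo_tool(
  rows=[
    [[85,0,1.5,-8,0],[85,20,0,0,0],[85,25,0,0,0],[85,25,0,0,0],[85,10,0,0,0]],
  ],
)

```text
clock: 2.67
position: [451.4, 257.7, 38.7]
orientation: [-0.506, 0.484, 0.51, 0.5]
wrist_force: [-0.1, 0.4, 0.2]
width: 84.9
```

Run:
```python
from h import *
rep()
to([448.3,251.5,24],91.6)
```

```text
t 2.67 p [451.4 257.7  38.7] jawdeg 91.89 tilt(x axis) [ 0.  0. -1.] w 84.9 F [-0.1  0.4  0.2]
shift [14.6  3.5 -6.4] turn 0.2915142811876592 rows>= 0.4
```

>>> servo_tool(
  rows=[
    [[85,8,3,-6,0],[85,5,0,-2,0],[85,0,0,0,0]],
  ],
)

```text
clock: 2.92
position: [448.5, 251.5, 24.6]
orientation: [-0.507, 0.483, 0.511, 0.499]
wrist_force: [0.3, -0.5, 1.4]
width: 84.9
```

Run:
```python
from h import *
rep()
to([448.3,251.5,24],91.6)
```

```text
t 2.92 p [448.5 251.5  24.6] jawdeg 92.09 tilt(x axis) [ 0.  0. -1.] w 84.9 F [ 0.3 -0.5  1.4]
shift [ 0.6  0.2 -0. ] turn 0.49260293942886335 rows>= 0.0
```

>>> servo_tool(
  rows=[
    [[50,0,0,0,0],[45,0,0,0,0.4],[45,0,0,0,0],[45,0,0,0,0],[45,0,0,0,0]],
  ],
  squeeze=40,
)

```text
clock: 3.33
position: [450.3, 253.5, 28.1]
orientation: [-0.505, 0.483, 0.509, 0.502]
wrist_force: [-0.3, 0.1, -1.9]
width: 51.8
```

>>> servo_tool(
  rows=[
    [[45,0,0,0,0],[45,-10,0,0,0],[45,-20,0,0,0],[45,-30,0,0,0],[45,-20,0,0,0]],
  ],
)

```text
clock: 3.75
position: [446.3, 250.5, 108.8]
orientation: [-0.505, 0.485, 0.51, 0.499]
wrist_force: [1.3, 0.6, -2.4]
width: 51.7
```

Run:
```python
from h import *
rep()
for i in range(2): c,im=snap("wrist","w4.png")
rep()
to([448.3,251.5,24],91.6)
```

```text
t 3.75 p [446.3 250.5 108.8] jawdeg 91.75 tilt(x axis) [ 0.  0. -1.] w 51.7 F [ 1.3  0.6 -2.4]
t 3.85 p [447.9 251.3 110.1] jawdeg 91.73 tilt(x axis) [ 0.  0. -1.] w 51.7 F [ 0.7  1.  -2.9]
shift [86.   0.7 -1.7] turn 0.13414805031816002 rows>= 2.1
```

View pics/w4.png

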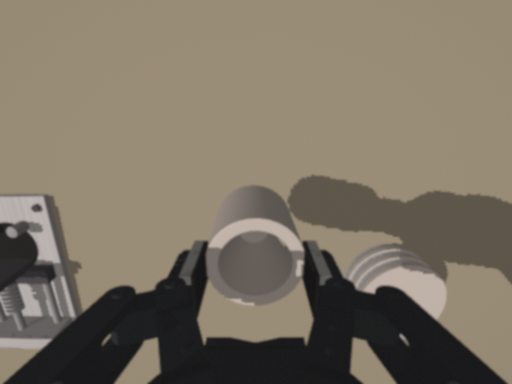

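>>> servo_tool(
  rows=[
    [[45,0,0,-30,0],[45,0,0,-36,0],[45,0,0,-36,0],[45,0,0,-30,0],[45,0,0,-14,0]],
  ],
)

```text
clock: 4.27
position: [452.1, 106.9, 107.0]
orientation: [-0.507, 0.479, 0.513, 0.5]
wrist_force: [0.4, -0.7, -2.8]
width: 51.9
```

Run:
```python
from h import *
for i in range(3): c,im=snap("wrist","w5.png")
rep()
np.save("c5.npy",c["camera_from_world"])
lm("wrist","holder");lm("wrist","cup_center")
to([490,-10,100],91.6)
```

```text
t 4.42 p [452.6 109.5 107.2] jawdeg 92.38 tilt(x axis) [ 0.  0. -1.] w 51.8 F [-0.4  0.6 -2.7]
wrist holder [516.3  -7.    0.4] 0.87
wrist cup_center [448.9 110.7 112.4] 0.73
shift [   4.3  -31.6 -123.5] turn 0.9925622671076582 rows>= 3.1
```

View pics/w5.png

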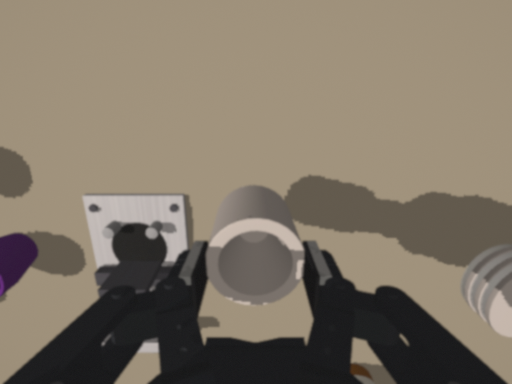

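Run:
```python
from h import *
im=cv2.imread("pics/w5.png");cv2.imwrite("pics/w5c.png",cv2.resize(im[180:310,70:210],None,fx=5,fy=5,interpolation=cv2.INTER_CUBIC))
```

```text
(no output)
```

View pics/w5c.png

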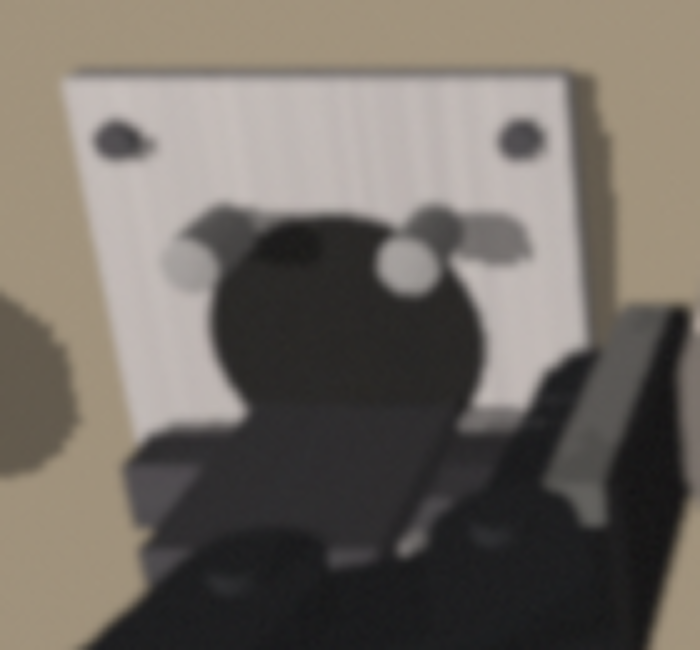

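Run:
```python
from h import *
c=manip.get_calibration("wrist");c["camera_from_world"]=np.load("c5.npy")
p=[atz(c,108,232.8,26),atz(c,151.6,233.4,26)];q=[atz(c,83,195.6,8),atz(c,183.6,194.4,8)]
for n,(a,b),off in (("post",p,25),("corner",q,57)):
    m=(a+b)/2;d=(b-a)[:2];y=np.degrees(np.arctan2(d[1],d[0]))-90
    e=np.radians(y);print(n,a,b,"len",np.linalg.norm(d),"yaw",y,"origin",m[:2]+off*np.array([np.cos(e),np.sin(e)]))
```

```text
post [492.8 -28.8  26. ] [492.   12.8  26. ] len 41.55983805045698 yaw 1.043304151428245 origin [517.4  -7.6]
corner [462.5 -57.8   8. ] [458.1  40.7   8. ] len 98.58999087309574 yaw 2.5326578965885176 origin [517.2  -6. ]
```

>>> servo_tool(
  rows=[
    [[45,0,-12,-36,0.5],[45,0,-12,-36,0.5],[45,0,-8,-30,0],[45,0,-2,-14,0],[45,0,0,0,0]],
  ],
)

```text
clock: 4.93
position: [494.6, 4.2, 103.7]
orientation: [-0.508, 0.475, 0.515, 0.501]
wrist_force: [0.2, 0.6, -2.1]
width: 52.2
```

Run:
```python
from h import *
rep();c,im=snap("wrist","w6.png");rep()
to([493,-8.7,62],91.7)
```

```text
t 4.93 p [494.6   4.2 103.7] jawdeg 92.69 tilt(x axis) [ 0.  0. -1.] w 52.2 F [ 0.2  0.6 -2.1]
t 4.98 p [494.5   5.7 103.8] jawdeg 92.74 tilt(x axis) [ 0.  0. -1.] w 51.7 F [ 0.2 -0.4 -2.1]
shift [ 41.2   2.9 -15.7] turn 1.0410898002755857 rows>= 1.1
```

View pics/w6.png

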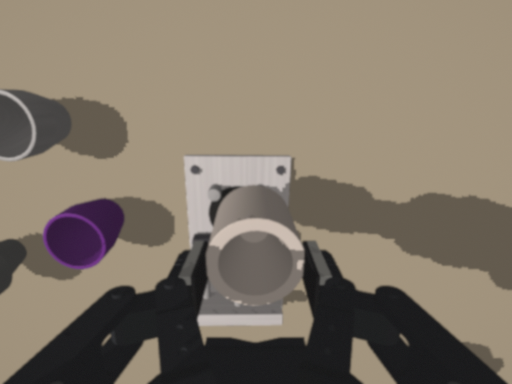

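>>> servo_tool(
  rows=[
    [[45,0,3,-15,1],[45,10,0,-1,0.5],[45,14,0,-1,0],[45,12,0,0,0],[45,0,0,0,0]],
  ],
)

```text
clock: 5.4
position: [493.7, 0.4, 66.5]
orientation: [-0.503, 0.477, 0.513, 0.506]
wrist_force: [-0.8, -0.2, -2.6]
width: 51.9
```

Run:
```python
from h import *
rep();c,im=snap("wrist","w7.png");rep()
np.save("c7.npy",c["camera_from_world"])
to([493,-8.7,62],91.7)
cv2.imwrite("pics/w7c.png",cv2.resize(im[:,:,::-1][110:330,150:360],None,fx=2.7,fy=2.7,interpolation=cv2.INTER_CUBIC))
```

```text
t 5.4 p [493.7   0.4  66.5] jawdeg 91.88 tilt(x axis) [ 0.  0. -1.] w 51.9 F [-0.8 -0.2 -2.6]
t 5.45 p [494.    0.6  67.4] jawdeg 91.91 tilt(x axis) [ 0.  0. -1.] w 51.8 F [ 0.8  0.  -2.5]
shift [ 5.   1.4 -9.5] turn 0.2105779357281108 rows>= 0.3
```

View pics/w7c.png

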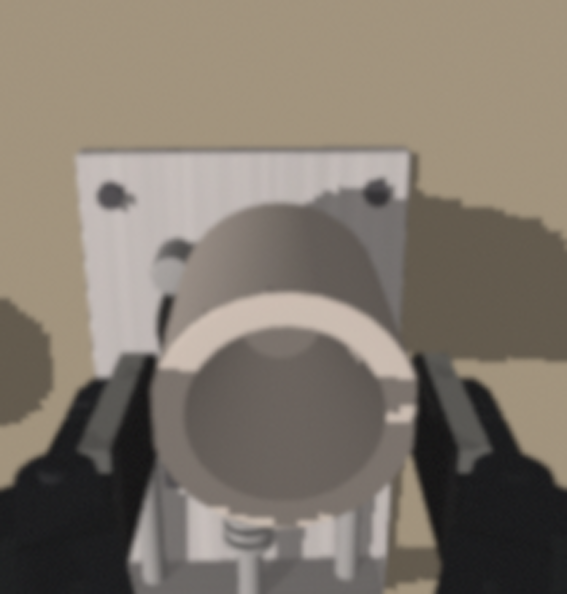

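Run:
```python
from h import *
c=manip.get_calibration("wrist");c["camera_from_world"]=np.load("c7.npy")
q=[atz(c,178.9,165.9,8),atz(c,302.2,166.3,8)];d=q[1]-q[0];y=np.degrees(np.arctan2(d[1],d[0]))-90;e=np.radians(y)
print(q,y,(q[0]+q[1])[:2]/2+57*np.array([np.cos(e),np.sin(e)]));P=atz(c,213.7,210,26);e=np.radians(1.7)
print(P, P[:2]+25*np.array([np.cos(e),np.sin(e)])+21*np.array([-np.sin(e),np.cos(e)]))
```

```text
[array([461.7, -58.7,   8. ]), array([459.6,  39.3,   8. ])] 1.2297928434272762 [517.6  -8.5]
[491.4 -29.9  26. ] [515.7  -8.2]
```

>>> servo_tool(
  rows=[
    [[45,2,1,-8,0],[45,2,0,-6,0],[45,1,0,-2,0],[45,0,0,-1,0]],
  ],
)

```text
clock: 5.78
position: [494.5, -14.0, 63.0]
orientation: [-0.505, 0.474, 0.514, 0.506]
wrist_force: [0.1, -0.3, -2.7]
width: 51.8
```

Run:
```python
from h import *
rep()
to([520.5,-8.3,60],91.5)
```

```text
t 5.78 p [494.5 -14.   63. ] jawdeg 92.25 tilt(x axis) [ 0.  0. -1.] w 51.8 F [ 0.1 -0.3 -2.7]
shift [  3.8 -26.2   4.6] turn 0.7529371682649639 rows>= 0.6
```

>>> servo_tool(
  rows=[
    [[45,0,-7,4,0.5],[45,1,-8,1,0],[45,1,-8,0,0],[45,0,-6,0,0],[45,0,-3,0,0]],
  ],
)

```text
clock: 6.2
position: [525.7, -8.6, 62.2]
orientation: [-0.501, 0.479, 0.513, 0.507]
wrist_force: [-5.4, -1.0, 1.4]
width: 51.7
```

Run:
```python
from h import *
rep()
to([521.5,-8.3,36],91.5)
c,im=snap("side","s8.png")
cv2.imwrite("pics/s8c.png",cv2.resize(im[:,:,::-1][150:250,200:340],None,fx=5,fy=5,interpolation=cv2.INTER_CUBIC));rep()
```

```text
t 6.2 p [525.7  -8.6  62.2] jawdeg 91.56 tilt(x axis) [ 0.  0. -1.] w 51.7 F [-5.4 -1.   1.4]
shift [26.1  4.7 -0.6] turn 0.06490055237679826 rows>= 0.6
t 6.25 p [526.1  -8.6  62.2] jawdeg 91.57 tilt(x axis) [ 0.  0. -1.] w 51.8 F [-4.  -1.3  1.7]
```

View pics/s8c.png

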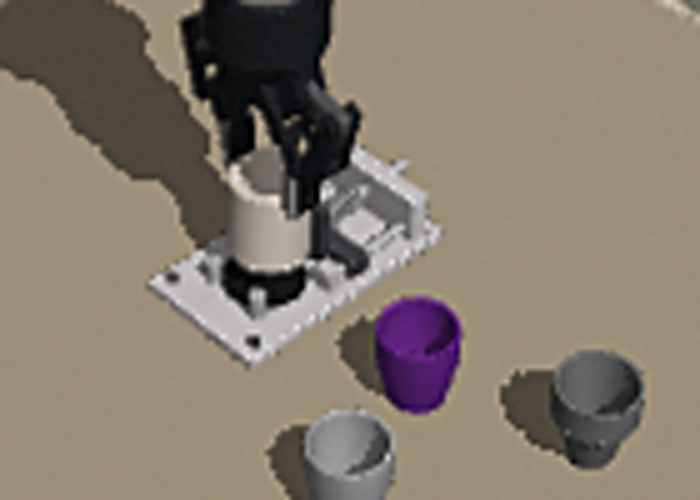

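>>> servo_tool(
  rows=[
    [[45,5,1,0,0],[45,7,1,0,0],[45,7,0,0,0],[45,4,0,0,0],[45,1,0,0,0]],
  ],
)

```text
clock: 6.67
position: [521.6, -7.4, 36.5]
orientation: [-0.499, 0.481, 0.514, 0.505]
wrist_force: [-5.8, -0.4, 2.0]
width: 52.0
```

Run:
```python
from h import *
rep()
to([519,-8.3,36],91.5)
```

```text
t 6.67 p [521.6  -7.4  36.5] jawdeg 91.59 tilt(x axis) [ 0.  0. -1.] w 52.0 F [-5.8 -0.4  2. ]
shift [ 0.4  2.7 -0.8] turn 0.08688641565940713 rows>= 0.1
```

>>> servo_tool(
  rows=[
    [[45,1.5,0.5,0,0],[45,1,0,0,0],[45,0,0,0,0]],
  ],
)

```text
clock: 6.92
position: [521.1, -7.2, 35.5]
orientation: [-0.499, 0.481, 0.514, 0.505]
wrist_force: [-4.1, -1.5, -1.1]
width: 51.6
```

>>> servo_tool(
  rows=[
    [[45,2,0.5,0,0],[45,1.5,0,0,0],[45,0,0,0,0]],
  ],
)

```text
clock: 7.17
position: [520.9, -7.1, 35.7]
orientation: [-0.5, 0.48, 0.514, 0.505]
wrist_force: [-5.6, -0.4, -2.6]
width: 51.8
```

Run:
```python
from h import *
rep()
c,im=snap("side","s9.png")
cv2.imwrite("pics/s9c.png",cv2.resize(im[:,:,::-1][160:240,210:310],None,fx=7,fy=7,interpolation=cv2.INTER_CUBIC));rep()
```

```text
t 7.17 p [520.9  -7.1  35.7] jawdeg 91.6 tilt(x axis) [ 0.  0. -1.] w 51.8 F [-5.6 -0.4 -2.6]
t 7.22 p [520.6  -7.   35.6] jawdeg 91.61 tilt(x axis) [ 0.  0. -1.] w 51.8 F [-8.  -0.8  5. ]
```

View pics/s9c.png

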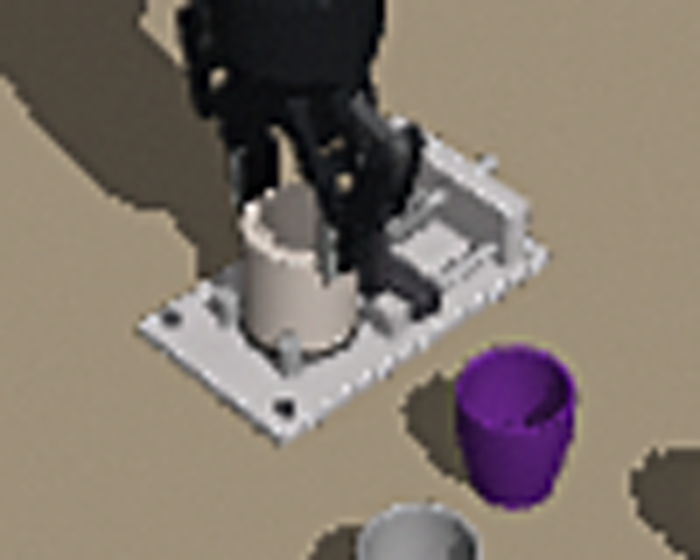

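>>> servo_tool(
  rows=[
    [[45,0,2,0,0],[45,0,2,0,0],[45,0,1.5,0,0],[45,0,0,0,0]],
  ],
)

```text
clock: 7.55
position: [518.8, -7.3, 35.9]
orientation: [-0.501, 0.479, 0.512, 0.507]
wrist_force: [-1.7, -0.2, -1.8]
width: 51.8
```

Run:
```python
from h import *
rep()
c,im=snap("wrist","w9.png");rep()
```

```text
t 7.55 p [518.8  -7.3  35.9] jawdeg 91.59 tilt(x axis) [ 0.  0. -1.] w 51.8 F [-1.7 -0.2 -1.8]
t 7.6 p [518.6  -7.3  35.9] jawdeg 91.59 tilt(x axis) [ 0.  0. -1.] w 51.9 F [ 0.1 -0.5 -1.4]
```

>>> servo_tool(
  rows=[
    [[45,2,1.5,0,0],[45,2,1,0,0],[45,2,0,0,0]],
  ],
)

```text
clock: 7.85
position: [519.8, -6.8, 34.6]
orientation: [-0.503, 0.477, 0.51, 0.509]
wrist_force: [-12.9, 0.1, 35.7]
width: 51.7
```

Run:
```python
from h import *
rep()
c,im=snap("side","s10.png")
cv2.imwrite("pics/s10c.png",cv2.resize(im[:,:,::-1][160:240,210:310],None,fx=7,fy=7,interpolation=cv2.INTER_CUBIC));rep()
```

```text
t 7.85 p [519.8  -6.8  34.6] jawdeg 91.62 tilt(x axis) [ 0.  0. -1.] w 51.7 F [-12.9   0.1  35.7]
t 7.9 p [519.8  -6.8  34.7] jawdeg 91.63 tilt(x axis) [ 0.  0. -1.] w 51.8 F [-8.5 -0.8 29.7]
```

View pics/s10c.png

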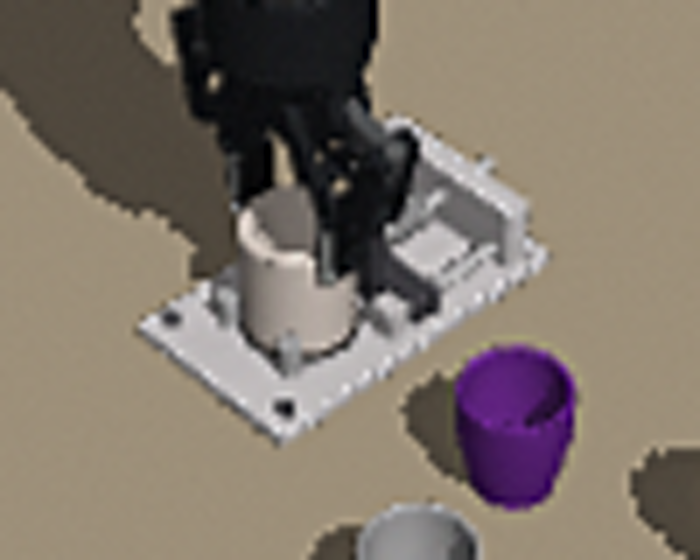

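>>> servo_tool(
  rows=[
    [[45,-1,1,0,0],[45,0,1,0,0],[45,0,0.5,0,0]],
  ],
)

```text
clock: 8.15
position: [518.3, -7.3, 36.6]
orientation: [-0.504, 0.476, 0.509, 0.51]
wrist_force: [1.3, -0.5, -4.4]
width: 51.6
```

>>> servo_tool(
  rows=[
    [[45,0.7,0,0,0],[60,0.3,0,0,0],[70,0,0,0,0],[85,0,0,0,0]],
  ],
)

```text
clock: 8.48
position: [518.6, -6.6, 35.1]
orientation: [-0.504, 0.476, 0.51, 0.51]
wrist_force: [-0.8, 0.4, -1.0]
width: 80.3
```

>>> servo_tool(
  rows=[
    [[85,0,0,0,0],[85,-12,0,0,0],[85,-25,0,0,0],[85,-35,0,0,0],[85,-30,0,0,0]],
  ],
)

```text
clock: 8.9
position: [511.4, -9.3, 133.7]
orientation: [-0.501, 0.479, 0.514, 0.506]
wrist_force: [0.8, -0.5, -0.3]
width: 84.8
```

Run:
```python
from h import *
for i in range(2): c,im=snap("wrist","w11.png")
np.save("c11.npy",c["camera_from_world"])
g=im[:,:,::-1]
x=fitcirc(c,g,*proj(c,[517,-8.3,68]),68,27);y=fitcirc(c,g,*proj(c,[517,-8.3,68]),68,20)
rep()
c,im=snap("side","s11.png")
a=cv2.resize(im[:,:,::-1][150:250,210:335],None,fx=5,fy=5,interpolation=cv2.INTER_CUBIC);cv2.imwrite("pics/s11c.png",a)
rep()
to([517,-8.3,200],91.5)
```

```text
circ [518.7  -9.2] score -55.67241668701172 px [252.  205.2]
circ [517.4  -9.8] score -58.59019470214844 px [251.4 203.8]
t 9.0 p [514.3  -9.4 136.6] jawdeg 91.75 tilt(x axis) [ 0.  0. -1.] w 85.2 F [-0.3 -0.5 -0.4]
t 9.05 p [513.4  -9.3 134.6] jawdeg 91.75 tilt(x axis) [ 0.  0. -1.] w 85.0 F [-0.1 -0.4 -0.6]
shift [-65.2  -5.    3.6] turn 0.25129717569485877 rows>= 1.6
```

View pics/s11c.png

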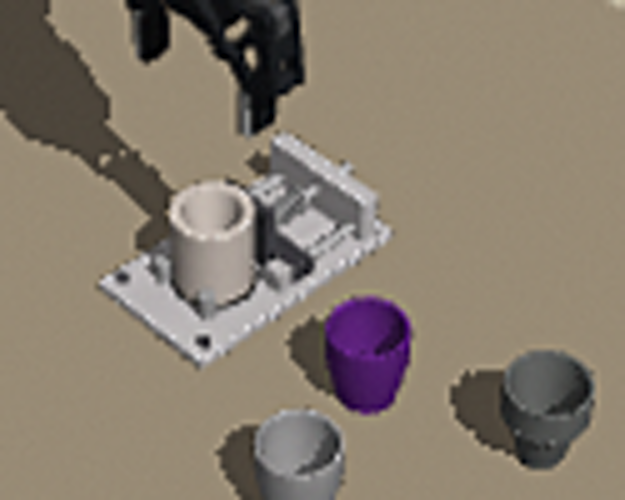

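View pics/w11.png

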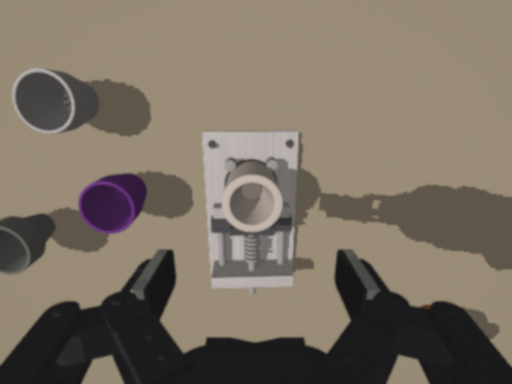

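>>> servo_tool(
  rows=[
    [[85,-20,-10,-30,0],[85,-15,-12,-38,0],[85,-10,-12,-38,0],[85,-5,-12,-36,0],[85,0,-6,-18,0]],
  ],
)

```text
clock: 9.47
position: [569.0, -167.2, 175.9]
orientation: [-0.503, 0.474, 0.519, 0.503]
wrist_force: [0.3, -0.2, -0.4]
width: 85.2
```

Run:
```python
from h import *
for i in range(3): c,im=snap("wrist","w12.png")
rep();g=im[:,:,::-1]
x=fitcirc(c,g,*proj(c,[572,-249,62]),62,27);y=fitcirc(c,g,*proj(c,[572,-249,62]),62,24)
lm("wrist","adapter_center")
ct,it=snap("top","t12.png");it=it[:,:,::-1]
fitcirc(ct,it,*proj(ct,[517.5,-9,68]),68,27);fitcirc(ct,it,*proj(ct,[517.5,-9,68]),68,20)
fitcirc(ct,it,*proj(ct,[572,-249,62]),62,27)
to([572,-249,100],91.5)
```

```text
t 9.62 p [ 567.6 -163.8  174.4] jawdeg 92.61 tilt(x axis) [ 0.  0. -1.] w 84.8 F [0.3 1.  0. ]
circ [ 569.2 -245.7] score -52.40729522705078 px [171.8 186. ]
circ [ 572.1 -247.3] score -51.10175323486328 px [170.4 188.7]
wrist adapter_center [ 576.6 -249.    30.2] 0.95
circ [519.3  -9.8] score -45.82295608520508 px [253.2 196.5]
circ [517.9 -10.7] score -51.38963317871094 px [253.5 197. ]
circ [ 576.7 -221.3] score -11.70751953125 px [317.6 178.3]
shift [ 70.6   0.6 -91.7] turn 1.3375272568541021 rows>= 2.8
```

View pics/w12.png

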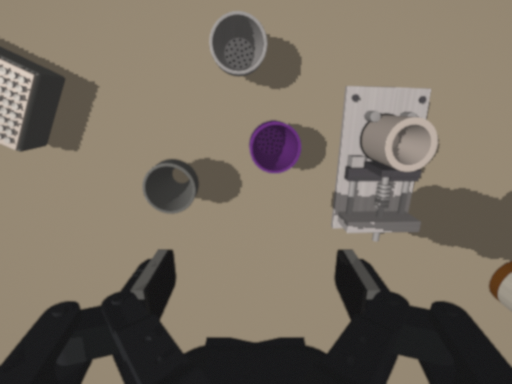

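>>> servo_tool(
  rows=[
    [[85,5,0,-28,0.5],[85,12,0,-28,0.5],[85,15,0,-20,0.3],[85,15,0,-8,0],[85,5,0,-2,0]],
  ],
)

```text
clock: 10.13
position: [573.0, -234.7, 116.6]
orientation: [-0.499, 0.473, 0.521, 0.505]
wrist_force: [-0.3, 0.4, 0.2]
width: 85.2
```

Run:
```python
from h import *
for i in range(3): c,im=snap("wrist","w13.png")
rep();g=im[:,:,::-1]
x=fitcirc(c,g,*proj(c,[571,-247,62]),62,27);y=fitcirc(c,g,*proj(c,[571,-247,62]),62,24)
lm("wrist","adapter_center")
to([571,-246.8,36],91.5)
```

```text
t 10.28 p [ 574.1 -233.4  118.8] jawdeg 92.5 tilt(x axis) [ 0.   0.1 -1. ] w 85.1 F [ 0.   0.6 -0.1]
circ [ 571.9 -249.7] score -52.92593002319336 px [232.  204.9]
circ [ 572.5 -250.3] score -49.33000946044922 px [231.3 205.6]
wrist adapter_center [ 574.8 -248.1   31.8] 0.84
shift [ 82.7   5.5 -17.6] turn 1.0209351195341014 rows>= 2.0
```

View pics/w13.png

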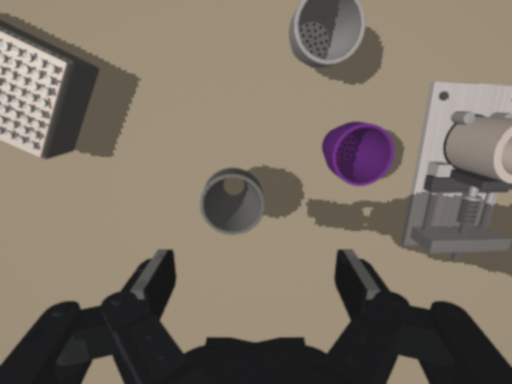

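```bash
cat >> h.py <<'E'
def tilt():
    s,R,p=st();print("t",round(s["clock"],2),"p",p,"tiltdeg x,y",np.round(np.degrees(R[:2,0]),2),"jaw",round(np.degrees(np.arctan2(R[1,2],R[0,2])),2),"toolaxes tilt: toward tool y",round(np.degrees(-R[2,1]),2),"z",round(np.degrees(-R[2,2]),2))
E
python3 -c "
from h import *
tilt();tilt();print(np.round(manip.sense()['joint_positions'],3))"
```

```text
t 10.33 p [ 574.7 -233.4  119.5] tiltdeg x,y [0.7 3. ] jaw 92.52 toolaxes tilt: toward tool y 0.83 z -3.0
t 10.33 p [ 574.7 -233.4  119.5] tiltdeg x,y [0.7 3. ] jaw 92.52 toolaxes tilt: toward tool y 0.83 z -3.0
[ 0.4  0.6 -0.1  1.7 -0.   0.9  2. ]
```

>>> servo_tool(
  rows=[
    [[85,-20,0,0,0],[85,-20,0,0,0],[85,0,0,0,0],[85,0,0,0,0]],
  ],
)

```text
clock: 10.67
position: [576.0, -229.7, 164.4]
orientation: [-0.503, 0.469, 0.522, 0.505]
wrist_force: [0.2, 0.1, -0.4]
width: 84.9
```

```bash
python3 -c "
from h import *
tilt()"
```

```text
t 10.67 p [ 576.  -229.7  164.4] tiltdeg x,y [0.9 3.1] jaw 92.94 toolaxes tilt: toward tool y 1.02 z -3.05
```

>>> servo_tool(
  rows=[
    [[85,0,0,40,0],[85,0,0,40,0],[85,0,0,0,0]],
  ],
)

```text
clock: 10.92
position: [572.5, -147.7, 170.1]
orientation: [-0.504, 0.469, 0.52, 0.506]
wrist_force: [1.1, 1.1, 0.3]
width: 85.2
```

```bash
python3 -c "
from h import *
tilt()"
```

```text
t 10.92 p [ 572.5 -147.7  170.1] tiltdeg x,y [1.1 3. ] jaw 92.81 toolaxes tilt: toward tool y 1.25 z -2.98
```

>>> servo_tool(
  rows=[
    [[85,0,0,-10,0],[85,0,0,-10,0],[85,0,0,-10,0],[85,0,0,-10,0],[85,0,0,-10,0]],
  ],
)

```text
clock: 11.33
position: [575.8, -198.0, 167.9]
orientation: [-0.506, 0.467, 0.521, 0.504]
wrist_force: [0.1, -0.0, -0.5]
width: 85.2
```

```bash
python3 -c "
from h import *
tilt()"
```

```text
t 11.33 p [ 575.8 -198.   167.9] tiltdeg x,y [1.1 3.1] jaw 93.26 toolaxes tilt: toward tool y 1.32 z -2.99
```

>>> servo_tool(
  rows=[
    [[85,0,0,41,0],[85,0,0,41,0],[85,0,0,41,0],[85,0,0,41,0],[85,0,0,41,0]],
  ],
)

```text
clock: 11.75
position: [566.7, -17.2, 174.4]
orientation: [-0.499, 0.48, 0.509, 0.511]
wrist_force: [0.5, -0.0, 0.3]
width: 84.9
```

```bash
python3 -c "
from h import *
tilt()"
```

```text
t 11.75 p [566.7 -17.2 174.4] tiltdeg x,y [1.1 2.4] jaw 91.0 toolaxes tilt: toward tool y 1.16 z -2.36
```

>>> servo_tool(
  rows=[
    [[85,0,0,0,0],[85,0,0,-14,0],[85,0,0,-14,0],[85,0,0,-14,0],[85,0,0,-14,0]],
  ],
)

```text
clock: 12.17
position: [570.1, -68.1, 171.5]
orientation: [-0.501, 0.476, 0.514, 0.509]
wrist_force: [0.6, -0.4, -0.0]
width: 85.0
```

```bash
python3 -c "
from h import *
tilt()"
```

```text
t 12.17 p [570.1 -68.1 171.5] tiltdeg x,y [1.1 2.7] jaw 91.75 toolaxes tilt: toward tool y 1.19 z -2.64
```

>>> servo_tool(
  rows=[
    [[85,0,0,-14,0],[85,0,0,-14,0],[85,0,0,-14,0],[85,0,0,-14,0],[85,0,0,-14,0]],
  ],
)

```text
clock: 12.58
position: [570.6, -158.6, 166.5]
orientation: [-0.498, 0.481, 0.51, 0.511]
wrist_force: [-0.5, -0.0, -0.7]
width: 84.8
```

```bash
python3 -c "
from h import *
tilt()"
```

```text
t 12.58 p [ 570.6 -158.6  166.5] tiltdeg x,y [1.  2.4] jaw 90.88 toolaxes tilt: toward tool y 1.07 z -2.41
```

>>> servo_tool(
  rows=[
    [[85,0,10,40,0],[85,0,10,40,0],[85,0,10,40,0],[85,0,10,40,0],[85,0,10,40,0]],
  ],
)

```text
clock: 13.0
position: [521.1, 11.1, 169.6]
orientation: [-0.489, 0.496, 0.495, 0.52]
wrist_force: [0.4, 0.9, 0.4]
width: 85.3
```

```bash
python3 -c "
from h import *
tilt()"
```

```text
t 13.0 p [521.1  11.1 169.6] tiltdeg x,y [1.1 1.6] jaw 88.22 toolaxes tilt: toward tool y 1.01 z -1.69
```

>>> servo_tool(
  rows=[
    [[85,0,10,40,0],[85,0,10,40,0],[85,0,10,40,0],[85,0,0,0,0]],
  ],
)

```text
clock: 13.33
position: [495.5, 134.3, 172.5]
orientation: [-0.488, 0.497, 0.494, 0.521]
wrist_force: [0.4, 1.3, -0.4]
width: 85.0
```

```bash
python3 -c "
from h import *
tilt()"
```

```text
t 13.33 p [495.5 134.3 172.5] tiltdeg x,y [1.1 1.7] jaw 87.91 toolaxes tilt: toward tool y 1.04 z -1.75
```

>>> servo_tool(
  rows=[
    [[85,0,-5,-20,0],[85,0,-5,-20,0],[85,0,-5,-20,0],[85,0,-5,-20,0],[85,0,-5,-20,0]],
  ],
)

```text
clock: 13.75
position: [521.0, 27.1, 169.2]
orientation: [-0.489, 0.495, 0.495, 0.52]
wrist_force: [0.7, 0.2, 0.1]
width: 84.9
```

>>> servo_tool(
  rows=[
    [[85,0,-5,-20,0],[85,0,-5,-20,0],[85,0,-5,-20,0],[85,0,-5,-20,0],[85,0,-5,-20,0]],
  ],
)

```text
clock: 14.17
position: [544.2, -95.7, 165.5]
orientation: [-0.486, 0.5, 0.49, 0.523]
wrist_force: [-0.6, 0.4, 0.3]
width: 85.4
```

```bash
python3 -c "
from h import *
tilt()"
```

```text
t 14.17 p [544.2 -95.7 165.5] tiltdeg x,y [1.1 1.5] jaw 87.32 toolaxes tilt: toward tool y 1.04 z -1.54
```

>>> servo_tool(
  rows=[
    [[85,0,8,40,0],[85,0,8,40,0],[85,0,8,40,0],[85,0,8,40,0],[85,0,8,40,0]],
  ],
)

```text
clock: 14.58
position: [522.1, 72.2, 166.6]
orientation: [-0.476, 0.516, 0.472, 0.533]
wrist_force: [-0.0, -0.1, -0.1]
width: 84.8
```

```bash
python3 -c "
from h import *
tilt()"
```

```text
t 14.58 p [522.1  72.2 166.6] tiltdeg x,y [1.2 0.7] jaw 84.24 toolaxes tilt: toward tool y 1.12 z -0.78
```

>>> servo_tool(
  rows=[
    [[85,0,12,-19,0],[85,0,12,-19,0],[85,0,12,-19,0],[85,0,12,-19,0],[85,0,10,-15,0]],
  ],
)

```text
clock: 15.0
position: [458.7, -9.6, 162.7]
orientation: [-0.479, 0.511, 0.477, 0.531]
wrist_force: [-0.2, 0.1, 1.0]
width: 85.2
```

```bash
python3 -c "
from h import *
tilt()"
```

```text
t 15.0 p [458.7  -9.6 162.7] tiltdeg x,y [1.3 0.9] jaw 85.07 toolaxes tilt: toward tool y 1.22 z -1.02
```

>>> servo_tool(
  rows=[
    [[85,0,-35,20,4],[85,0,-35,20,0],[85,0,-35,20,0],[85,0,-35,20,0],[85,0,-35,20,0]],
  ],
)

```text
clock: 15.42
position: [639.0, 35.7, 162.8]
orientation: [-0.45, 0.542, 0.451, 0.548]
wrist_force: [0.3, 0.4, 0.4]
width: 85.1
```

```bash
python3 -c "
from h import *
tilt()"
```

```text
t 15.42 p [639.   35.7 162.8] tiltdeg x,y [0.3 0.3] jaw 79.17 toolaxes tilt: toward tool y 0.24 z -0.36
```

>>> servo_tool(
  rows=[
    [[85,0,1,-12,0],[85,0,1,-19,0],[85,0,1,-20,0],[85,0,1,-20,0],[85,0,1,-20,0]],
  ],
)

```text
clock: 15.83
position: [628.4, -61.7, 156.5]
orientation: [-0.451, 0.541, 0.451, 0.548]
wrist_force: [-0.4, -0.1, -0.8]
width: 85.6
```

>>> servo_tool(
  rows=[
    [[85,0,1,-20,0],[85,0,1,-20,0],[85,0,1,-18,0],[85,0,1,-18,0],[85,0,1,-18,0]],
  ],
)

```text
clock: 16.25
position: [601.5, -176.9, 153.5]
orientation: [-0.447, 0.547, 0.446, 0.55]
wrist_force: [-0.1, -0.1, -0.2]
width: 84.9
```

```bash
python3 -c "
from h import *
tilt();to([571.5,-248.5,115])"
```

```text
t 16.25 p [ 601.5 -176.9  153.5] tiltdeg x,y [0.2 0.1] jaw 78.32 toolaxes tilt: toward tool y 0.21 z -0.13
shift [ 38.2  15.1 -76.3] turn None rows>= 2.1
```

>>> servo_tool(
  rows=[
    [[85,8,4,-15,0],[85,10,4,-15,0],[85,10,4,-14,0],[85,8,2,-10,0],[85,2,0,-4,0]],
  ],
)

```text
clock: 16.67
position: [569.0, -255.8, 113.2]
orientation: [-0.443, 0.553, 0.439, 0.552]
wrist_force: [-0.1, 0.6, 0.3]
width: 85.2
```

Run:
```python
from h import *
for i in range(3): c,im=snap("wrist","w14.png")
tilt();g=im[:,:,::-1]
x=fitcirc(c,g,*proj(c,[571,-248,62]),62,27);y=fitcirc(c,g,*proj(c,[571,-248,62]),62,24)
to([571.5,-248.5,36])
```

```text
t 16.82 p [ 571.3 -252.5  114.6] tiltdeg x,y [ 0.3 -0.3] jaw 77.34 toolaxes tilt: toward tool y 0.33 z 0.19
circ [ 571.9 -249.5] score -54.93788146972656 px [262.  209.6]
circ [ 573.4 -248.4] score -51.81194305419922 px [263.6 211.1]
shift [78.5  1.1  4.2] turn None rows>= 1.9
```

View pics/w14.png

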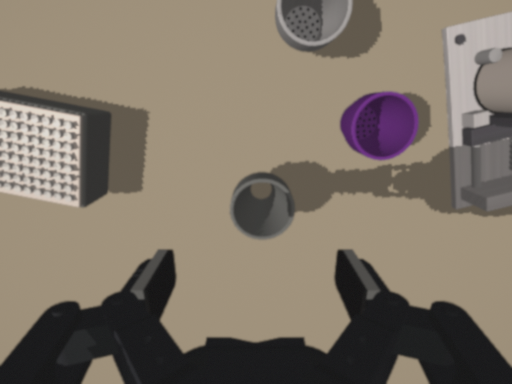

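>>> servo_tool(
  rows=[
    [[85,12,0.5,2,0],[85,18,0.5,2,0],[85,20,0,0,0],[85,18,0,0,0],[85,6,0,0,0]],
  ],
)

```text
clock: 17.23
position: [580.2, -242.9, 43.7]
orientation: [-0.449, 0.546, 0.439, 0.554]
wrist_force: [0.7, 0.1, 0.6]
width: 84.7
```

Run:
```python
from h import *
tilt();to([572.3,-249.2,31])
```

```text
t 17.23 p [ 580.2 -242.9   43.7] tiltdeg x,y [ 1.  -0.2] jaw 77.85 toolaxes tilt: toward tool y 1.03 z -0.02
shift [12.6  6.6 -7.9] turn None rows>= 0.4
```

>>> servo_tool(
  rows=[
    [[85,3,3,-4,0],[85,3,3,-3,0],[85,3,1,-1,0],[85,1,0,0,0]],
  ],
)

```text
clock: 17.57
position: [573.7, -246.9, 34.4]
orientation: [-0.451, 0.544, 0.441, 0.554]
wrist_force: [0.2, -0.1, -0.5]
width: 84.8
```

Run:
```python
from h import *
tilt();to([572.3,-249.2,31])
```

```text
t 17.57 p [ 573.7 -246.9   34.4] tiltdeg x,y [ 1.1 -0.1] jaw 78.13 toolaxes tilt: toward tool y 1.13 z -0.1
shift [ 3.4  0.9 -2.6] turn None rows>= 0.1
```

>>> servo_tool(
  rows=[
    [[85,1.5,1,-2,0],[85,1,0,-1,0],[60,0.5,0,0,0],[45,0,0,0,0],[45,0,0,0,0]],
  ],
  squeeze=30,
)

```text
clock: 17.98
position: [573.2, -251.0, 33.6]
orientation: [-0.452, 0.544, 0.439, 0.555]
wrist_force: [0.2, 2.0, 9.9]
width: 52.3
```

>>> servo_tool(
  rows=[
    [[45,0,0,0,0],[45,0,0,0,0]],
  ],
)

```text
clock: 18.15
position: [573.6, -251.0, 34.2]
orientation: [-0.452, 0.543, 0.439, 0.555]
wrist_force: [-0.5, -0.3, -1.1]
width: 51.6
```

Run:
```python
from h import *
tilt();rep();c,im=snap("wrist","w15.png")
```

```text
t 18.15 p [ 573.6 -251.    34.2] tiltdeg x,y [ 1.4 -0.2] jaw 78.08 toolaxes tilt: toward tool y 1.41 z -0.07
t 18.15 p [ 573.6 -251.    34.2] jawdeg 78.08 tilt(x axis) [ 0. -0. -1.] w 51.6 F [-0.5 -0.3 -1.1]
```

View pics/w15.png

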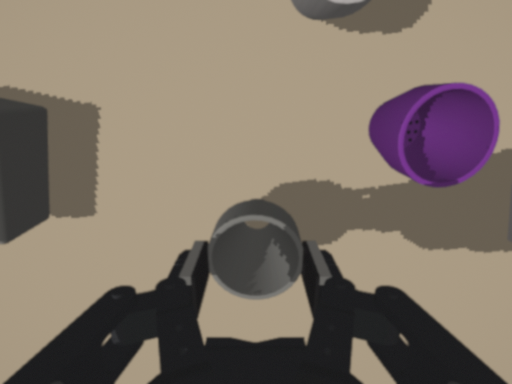

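>>> servo_tool(
  rows=[
    [[45,-6,0,0,0],[45,-12,0,0,0],[45,-14,0,0,0],[45,-14,0,0,0],[45,-14,0,0,0]],
  ],
)

```text
clock: 18.62
position: [569.9, -249.7, 95.5]
orientation: [-0.45, 0.545, 0.441, 0.554]
wrist_force: [-0.2, 0.4, -1.4]
width: 51.7
```

>>> servo_tool(
  rows=[
    [[45,-14,0,0,0],[45,-10,0,6,0],[45,-6,0,12,0],[45,0,0,14,0],[45,0,0,16,0]],
  ],
)

```text
clock: 19.03
position: [580.3, -203.7, 134.0]
orientation: [-0.451, 0.545, 0.437, 0.556]
wrist_force: [0.4, -0.3, -0.8]
width: 51.5
```

Run:
```python
from h import *
tilt();to([518.3,-9.7,125])
```

```text
t 19.03 p [ 580.3 -203.7  134. ] tiltdeg x,y [ 1.4 -0.3] jaw 77.76 toolaxes tilt: toward tool y 1.43 z 0.01
shift [  6.4 101.9 176.4] turn None rows>= 4.9
```

Tilt is steady. I'll travel slowly.

>>> servo_tool(
  rows=[
    [[45,0,8,14,0],[45,0,9,15,0],[45,0,9,15,0],[45,0,9,15,0],[45,0,9,15,0]],
  ],
)

```text
clock: 19.45
position: [553.4, -108.6, 131.1]
orientation: [-0.451, 0.543, 0.44, 0.555]
wrist_force: [0.6, 1.1, -0.7]
width: 51.2
```

>>> servo_tool(
  rows=[
    [[45,0,9,15,0],[45,0,9,15,0],[45,0,8,14,0],[45,0,4,8,0],[45,0,1,2,0]],
  ],
)

```text
clock: 19.87
position: [529.8, -33.7, 128.3]
orientation: [-0.452, 0.54, 0.446, 0.552]
wrist_force: [-0.5, -0.0, -0.9]
width: 51.3
```

Run:
```python
from h import *
tilt();c,im=snap("wrist","w16.png");tilt();to([518.3,-9.7,115])
```

```text
t 19.87 p [529.8 -33.7 128.3] tiltdeg x,y [1.1 0.2] jaw 78.87 toolaxes tilt: toward tool y 1.0 z -0.37
t 19.92 p [529.9 -33.7 128.3] tiltdeg x,y [1.1 0.2] jaw 78.88 toolaxes tilt: toward tool y 1.0 z -0.38
shift [13.2 16.2 21.3] turn None rows>= 0.7
```

View pics/w16.png

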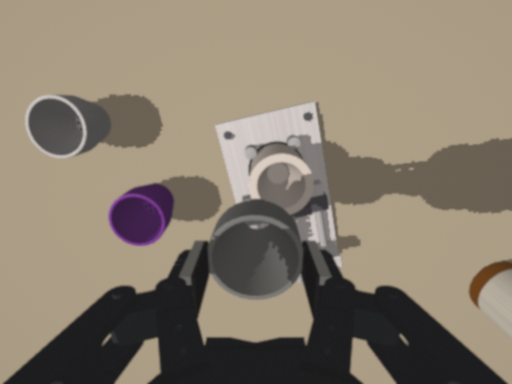

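Run:
```python
from h import *
c=manip.get_calibration("wrist");g=cv2.imread("pics/w16.png");s,R,p=st();print(p)
a=fitcirc(c,g,*proj(c,[*p[:2],p[2]+27.8]),p[2]+27.8,27);b=fitcirc(c,g,*proj(c,[*p[:2],p[2]+27.8]),p[2]+27.8,24)
fitcirc(c,g,*proj(c,[518.3,-9.7,68]),68,27);fitcirc(c,g,*proj(c,[518.3,-9.7,68]),68,20)
for q in (a,b): print("tool off",R.T@(np.array([*q,p[2]])-p))
# w15 too: pose at the time ~ (573.6,-251,34.2)
```

```text
[529.9 -33.7 128.3]
circ [528.7 -33.6] score -57.49910354614258 px [255.6 259.4]
circ [528.6 -34.9] score -51.82473373413086 px [253.2 259.7]
circ [519.   -9.8] score -43.09922790527344 px [280.7 187.1]
circ [516.3  -9.3] score -50.37685775756836 px [280.9 183.9]
tool off [-0.   1.2 -0.1]
tool off [-0.   1.  -1.4]
```

>>> servo_tool(
  rows=[
    [[45,3,6,8,0],[45,3,5,8,0],[45,3,4,4,0],[45,2,1,1,0]],
  ],
)

```text
clock: 20.25
position: [518.3, -9.6, 116.1]
orientation: [-0.452, 0.541, 0.445, 0.552]
wrist_force: [0.1, 0.2, -0.7]
width: 51.6
```

Run:
```python
from h import *
tilt();to([519.1,-9.7,105])
```

```text
t 20.25 p [518.3  -9.6 116.1] tiltdeg x,y [1.1 0.1] jaw 78.75 toolaxes tilt: toward tool y 1.05 z -0.33
shift [11.1 -0.6 -0. ] turn None rows>= 0.3
```

>>> servo_tool(
  rows=[
    [[45,3,-0.5,0,0],[45,4,0,0,0],[45,3,0,0,0],[45,0,0,0,0]],
  ],
)

```text
clock: 20.58
position: [518.7, -10.6, 104.3]
orientation: [-0.452, 0.542, 0.444, 0.552]
wrist_force: [0.2, 0.3, -0.7]
width: 51.9
```

Run:
```python
from h import *
tilt();c,im=snap("wrist","w17.png");tilt();to([519.1,-9.7,80])
c,im=snap("side","s17.png");cv2.imwrite("pics/s17c.png",cv2.resize(im[:,:,::-1][110:250,200:340],None,fx=5,fy=5)[:600])
c,im=snap("top","t17.png");cv2.imwrite("pics/t17c.png",cv2.resize(im[:,:,::-1][120:260,200:340],None,fx=4,fy=4))
```

```text
t 20.58 p [518.7 -10.6 104.3] tiltdeg x,y [1.  0.1] jaw 78.67 toolaxes tilt: toward tool y 1.01 z -0.28
t 20.63 p [518.7 -10.7 104.5] tiltdeg x,y [1.1 0.1] jaw 78.65 toolaxes tilt: toward tool y 1.01 z -0.28
shift [24.5  0.3  1. ] turn None rows>= 0.6
```

View pics/w17.png

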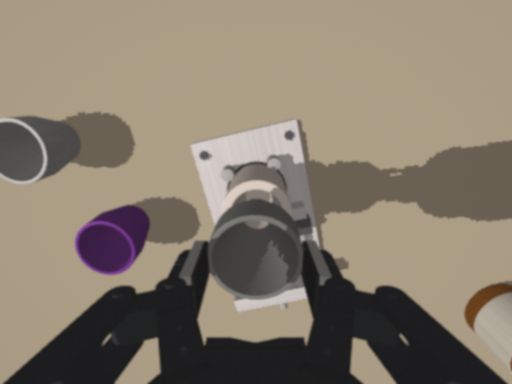

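View pics/s17c.png

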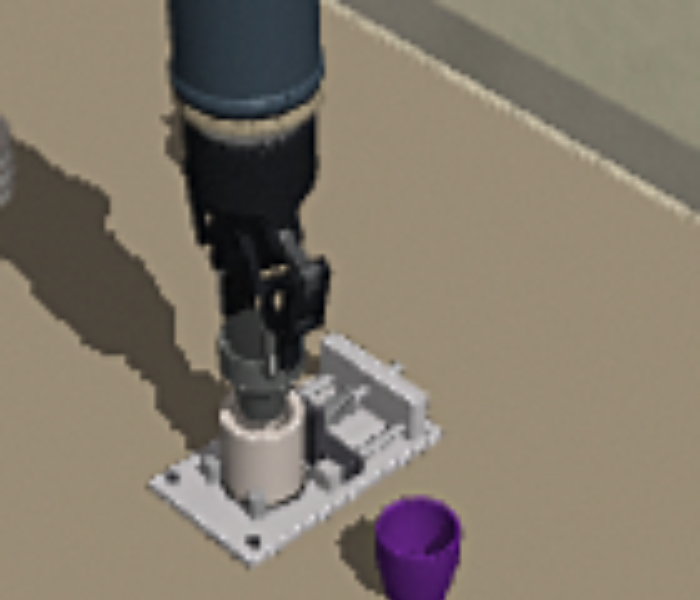

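>>> servo_tool(
  rows=[
    [[45,4,0,0.7,0],[45,5,0,0,0],[45,5,0,0,0],[45,4,0,0,0],[45,0,0,0,0]],
  ],
)

```text
clock: 21.15
position: [520.1, -10.1, 85.6]
orientation: [-0.452, 0.541, 0.444, 0.553]
wrist_force: [-1.0, 0.8, -0.2]
width: 52.0
```

Run:
```python
from h import *
tilt();to([519.1,-9.7,76])
```

```text
t 21.15 p [520.1 -10.1  85.6] tiltdeg x,y [1.2 0.1] jaw 78.63 toolaxes tilt: toward tool y 1.13 z -0.31
shift [9.6 1.3 0.2] turn None rows>= 0.2
```

>>> servo_tool(
  rows=[
    [[45,2.5,1,0.3,0],[45,2.5,0.5,0,0],[45,1,0,0,0]],
  ],
)

```text
clock: 21.4
position: [518.5, -9.5, 78.7]
orientation: [-0.452, 0.541, 0.444, 0.553]
wrist_force: [-0.2, -0.2, 0.8]
width: 51.6
```

Run:
```python
from h import *
tilt();to([519.1,-9.7,76])
```

```text
t 21.4 p [518.5  -9.5  78.7] tiltdeg x,y [1.1 0.1] jaw 78.63 toolaxes tilt: toward tool y 1.1 z -0.3
shift [ 2.7 -0.6 -0.1] turn None rows>= 0.1
```

>>> servo_tool(
  rows=[
    [[45,1,-0.3,0,0],[45,0,0,0,0]],
  ],
)

```text
clock: 21.57
position: [518.6, -9.8, 77.5]
orientation: [-0.452, 0.542, 0.444, 0.553]
wrist_force: [-0.1, 0.3, -1.0]
width: 51.5
```

Run:
```python
from h import *
rep()
c,im=snap("side","s18.png");cv2.imwrite("pics/s18c.png",cv2.resize(im[:,:,::-1][150:230,210:310],None,fx=7,fy=7,interpolation=cv2.INTER_CUBIC));rep()
```

```text
t 21.57 p [518.6  -9.8  77.5] jawdeg 78.62 tilt(x axis) [ 0.  0. -1.] w 51.5 F [-0.1  0.3 -1. ]
t 21.62 p [518.6  -9.8  77.5] jawdeg 78.62 tilt(x axis) [ 0.  0. -1.] w 51.8 F [-0.9  0.2 -0.8]
```

View pics/s18c.png

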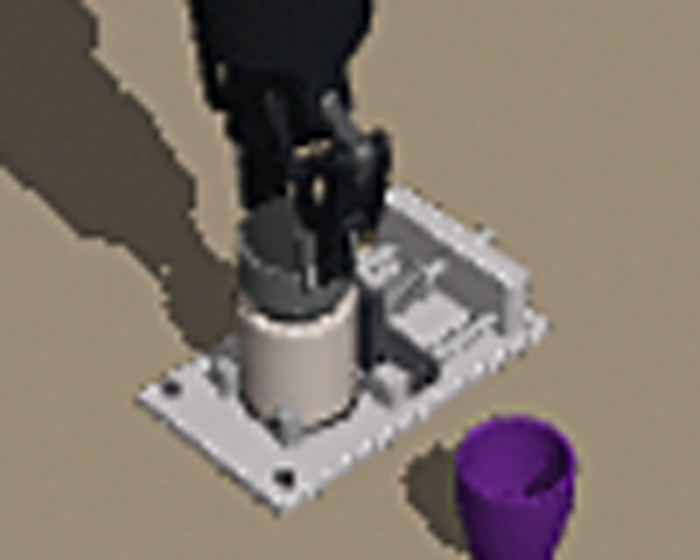

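>>> servo_tool(
  rows=[
    [[45,0.8,0,0,0],[45,0,0,0,0]],
  ],
)

```text
clock: 21.78
position: [518.7, -9.9, 76.9]
orientation: [-0.452, 0.542, 0.444, 0.553]
wrist_force: [0.4, -1.0, -1.2]
width: 51.9
```

>>> servo_tool(
  rows=[
    [[45,0.8,0,0,0]],
  ],
)

```text
clock: 21.87
position: [518.8, -10.0, 76.3]
orientation: [-0.452, 0.541, 0.444, 0.553]
wrist_force: [-0.8, -1.1, 3.7]
width: 51.7
```

>>> servo_tool(
  rows=[
    [[45,0.5,0,0,0]],
  ],
)

```text
clock: 21.95
position: [518.8, -10.1, 75.9]
orientation: [-0.452, 0.541, 0.444, 0.553]
wrist_force: [-1.1, -1.4, 3.1]
width: 51.6
```

>>> servo_tool(
  rows=[
    [[56,0,0,0,0],[60,0,0,0,0],[70,0,0,0,0],[85,0,0,0,0]],
  ],
)

```text
clock: 22.28
position: [519.5, -9.6, 76.0]
orientation: [-0.452, 0.541, 0.444, 0.553]
wrist_force: [-0.0, -0.2, 0.3]
width: 79.8
```

>>> servo_tool(
  rows=[
    [[85,-6,0,0,0],[85,-12,0,0,0],[85,-14,0,0,0],[85,-14,0,0,0],[85,-14,0,0,0]],
  ],
)

```text
clock: 22.7
position: [516.3, -9.4, 136.8]
orientation: [-0.451, 0.542, 0.445, 0.552]
wrist_force: [0.2, -0.2, -0.1]
width: 85.1
```

Run:
```python
from h import *
tilt()
c,im=snap("wrist","w20.png")
for i in range(2):c,im=snap("wrist","w20.png")
g=im[:,:,::-1]
for z in (101.5,103,104.5):
  fitcirc(c,g,*proj(c,[518,-9.5,z]),z,27);fitcirc(c,g,*proj(c,[518,-9.5,z]),z,24)
tilt()
c,im=snap("side","s20.png");cv2.imwrite("pics/s20c.png",cv2.resize(im[:,:,::-1][150:230,210:310],None,fx=7,fy=7,interpolation=cv2.INTER_CUBIC))
lm("side","adapter_center");lm("side","cup_center")
```

```text
t 22.7 p [516.3  -9.4 136.8] tiltdeg x,y [0.9 0.1] jaw 78.65 toolaxes tilt: toward tool y 0.87 z -0.26
circ [513.9  -9.3] score -54.48202896118164 px [254.1 210.6]
circ [518.1 -10.1] score -46.95342254638672 px [254.1 215.8]
circ [513.5  -9.1] score -54.25157165527344 px [254.2 210.9]
circ [516.4  -8.4] score -49.77022171020508 px [255.8 214.1]
circ [513.   -8.8] score -52.99856185913086 px [254.5 211. ]
circ [515.8  -8.1] score -51.65083694458008 px [256.1 214.1]
t 22.85 p [517.2  -9.3 137.1] tiltdeg x,y [1.1 0.1] jaw 78.65 toolaxes tilt: toward tool y 1.02 z -0.3
side adapter_center [522.4  -9.9  75.6] 0.62
side cup_center [520.2  -9.3  38. ] 0.53
```

View pics/s20c.png

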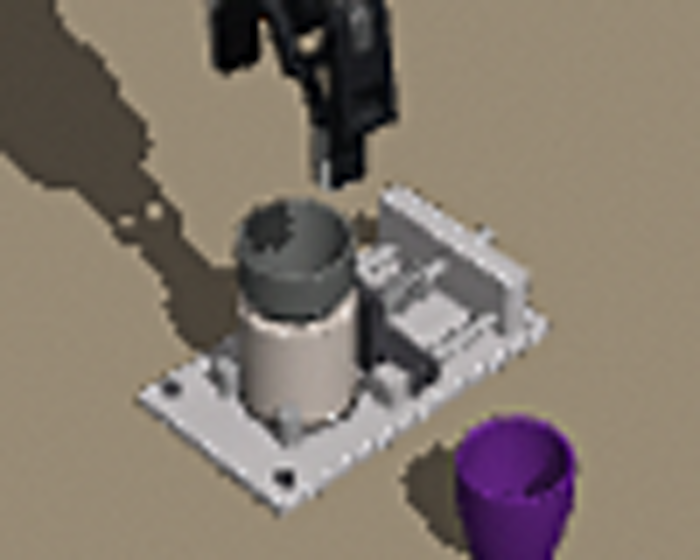

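View pics/w20.png

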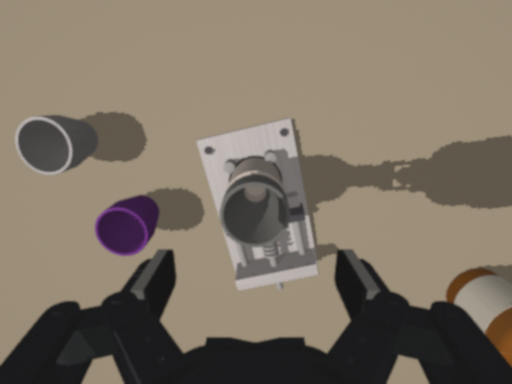

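>>> servo_tool(
  rows=[
    [[85,-4,3,-12,0],[85,-4,4,-16,0],[85,0,4,-16,0],[85,0,4,-16,0],[85,0,4,-16,0]],
  ],
)

```text
clock: 23.42
position: [479.2, -81.6, 140.5]
orientation: [-0.451, 0.542, 0.448, 0.549]
wrist_force: [0.8, -0.1, 0.3]
width: 84.9
```

>>> servo_tool(
  rows=[
    [[85,0,4,-16,0],[85,0,4,-16,0],[85,0,4,-16,0],[85,0,3,-12,0],[85,0,1,-4,0]],
  ],
)

```text
clock: 23.83
position: [443.3, -150.4, 138.5]
orientation: [-0.449, 0.546, 0.448, 0.548]
wrist_force: [-0.4, -0.1, -0.1]
width: 85.3
```

Run:
```python
from h import *
for i in range(3):c,im=snap("wrist","w21.png")
tilt();g=im[:,:,::-1]
fitcirc(c,g,*proj(c,[435,-181,58]),58,26)
ct,it=snap("top","t21.png");cs,is_=snap("side","s21.png")
lm("top","adapter_center");lm("side","adapter_center");lm("top","cup_center");lm("wrist","strainer_center")
cv2.imwrite("pics/t21c.png",cv2.resize(it[:,:,::-1][150:230,210:310],None,fx=7,fy=7,interpolation=cv2.INTER_CUBIC))
cv2.imwrite("pics/s21c.png",cv2.resize(is_[:,:,::-1][160:225,215:295],None,fx=9,fy=9,interpolation=cv2.INTER_CUBIC))
to([435,-181,110])
```

```text
t 23.98 p [ 444.9 -148.1  138.7] tiltdeg x,y [0.2 0.1] jaw 78.81 toolaxes tilt: toward tool y 0.18 z -0.15
circ [ 430.8 -179.8] score -42.26082229614258 px [218.9 190.4]
top adapter_center [518.2 -11.9  73.6] 0.66
side adapter_center [523.3 -12.1  78.8] 0.67
top cup_center [520.8  -7.1  42.3] 0.38
wrist strainer_center [ 529.4 -146.2   28.1] 0.92
wrist strainer_center [ 430.4 -182.2   25.7] 0.68
shift [ 28.7   4.1 -35.3] turn None rows>= 1.1
```

View pics/w21.png

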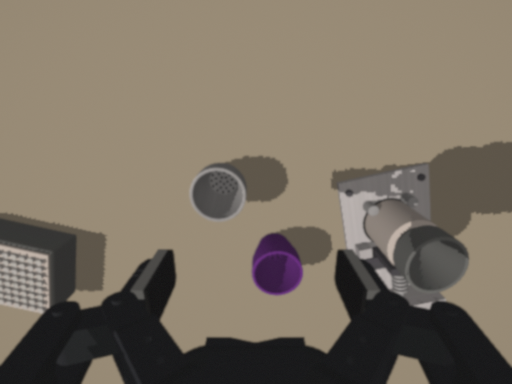

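View pics/t21c.png

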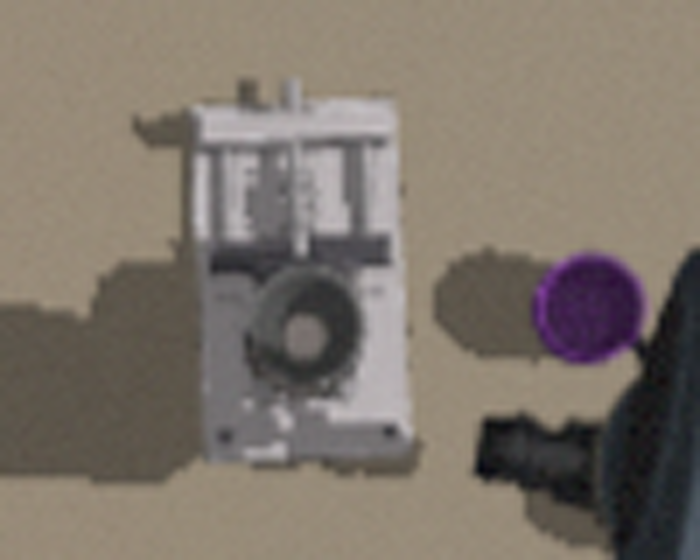

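View pics/s21c.png

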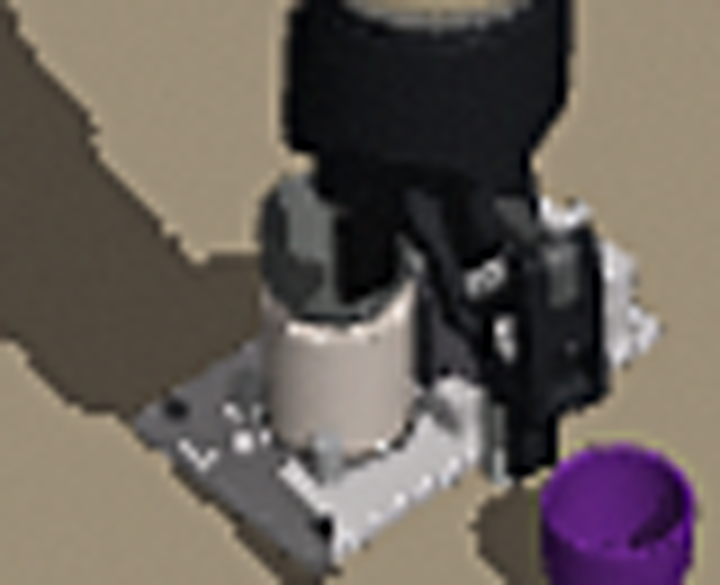

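>>> servo_tool(
  rows=[
    [[85,3,1,-8,0],[85,6,1,-10,0],[85,6,1,-8,0],[85,5,0,-4,0],[85,2,0,0,0]],
  ],
)

```text
clock: 24.7
position: [436.7, -178.5, 114.7]
orientation: [-0.451, 0.544, 0.449, 0.547]
wrist_force: [-0.3, -0.8, 0.3]
width: 85.1
```

Run:
```python
from h import *
for i in range(3):c,im=snap("wrist","w22.png")
tilt();g=im[:,:,::-1]
fitcirc(c,g,*proj(c,[434,-181,58]),58,26);fitcirc(c,g,*proj(c,[434,-181,58]),58,24)
to([434,-181,34])
ct=manip.get_calibration("top");t=cv2.imread("pics/t21.png")
print("rim",atz(ct,210+305/7,150+322/7,103),"hole",atz(ct,210+306/7,150+335/7,42))
fitcirc(ct,t,*proj(ct,[518,-9.5,103]),103,27);fitcirc(ct,t,*proj(ct,[518,-9.5,103]),103,24)
```

```text
t 24.85 p [ 437.3 -177.2  115.4] tiltdeg x,y [0.3 0.1] jaw 79.16 toolaxes tilt: toward tool y 0.28 z -0.17
circ [ 430.3 -181.4] score -43.61885452270508 px [249.  200.2]
circ [ 431.9 -181.4] score -56.35557556152344 px [249.3 202. ]
shift [81.3  2.9 -4.6] turn None rows>= 2.0
rim [518.1 -10.7 103. ] hole [517.1 -11.5  42. ]
circ [511.8  -9.5] score -37.46295928955078 px [253.2 198. ]
circ [515.5 -12.8] score -30.56882095336914 px [254.2 196.8]
```

View pics/w22.png

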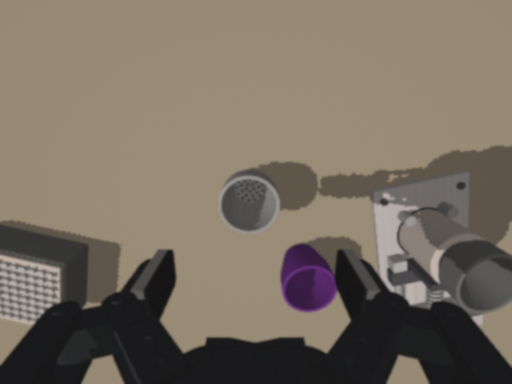

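>>> servo_tool(
  rows=[
    [[85,8,1,-2,0],[85,12,1,-2,0],[85,14,0.5,-1,0],[85,14,0,0,0],[85,12,0,0,0]],
  ],
)

```text
clock: 25.27
position: [437.2, -181.4, 54.7]
orientation: [-0.454, 0.541, 0.448, 0.548]
wrist_force: [-0.4, -0.1, -0.3]
width: 85.2
```

Run:
```python
from h import *
tilt();to([433,-181.2,30])
```

```text
t 25.27 p [ 437.2 -181.4   54.7] tiltdeg x,y [0.7 0. ] jaw 79.29 toolaxes tilt: toward tool y 0.72 z -0.16
shift [24.7  4.4 -0.7] turn None rows>= 0.6
```

>>> servo_tool(
  rows=[
    [[85,6,2,-0.5,0],[85,6,2,0,0],[85,5,1,0,0],[85,3,0.5,0,0],[85,0,0,0,0]],
  ],
)

```text
clock: 25.68
position: [430.5, -179.7, 31.1]
orientation: [-0.454, 0.541, 0.45, 0.547]
wrist_force: [-0.3, -0.3, -1.1]
width: 84.6
```

Run:
```python
from h import *
tilt();to([433,-181.2,30])
```

```text
t 25.68 p [ 430.5 -179.7   31.1] tiltdeg x,y [0.6 0.1] jaw 79.39 toolaxes tilt: toward tool y 0.57 z -0.2
shift [ 1.1 -2.7 -1.1] turn None rows>= 0.1
```

>>> servo_tool(
  rows=[
    [[85,0.5,-2,-1,0],[85,0.5,-1,0,0],[60,0,0,0,0],[45,0,0,0,0],[45,0,0,0,0]],
  ],
  squeeze=30,
)

```text
clock: 26.1
position: [434.9, -181.8, 31.4]
orientation: [-0.454, 0.54, 0.449, 0.548]
wrist_force: [0.2, -0.4, 3.4]
width: 51.3
```

>>> servo_tool(
  rows=[
    [[45,0,0,0,0],[45,0,0,0,0]],
  ],
)

```text
clock: 26.27
position: [435.3, -182.0, 32.1]
orientation: [-0.455, 0.54, 0.448, 0.548]
wrist_force: [-1.1, 0.4, -0.3]
width: 49.0
```

Run:
```python
from h import *
tilt();rep();c,im=snap("wrist","w23.png")
s,R,p=st();g=im[:,:,::-1]
for r in (26,24):
  q=fitcirc(c,g,*proj(c,[433,-181,58]),58,r);print(R.T@(np.array([*q,p[2]])-p))
```

```text
t 26.27 p [ 435.3 -182.    32.1] tiltdeg x,y [0.8 0. ] jaw 79.38 toolaxes tilt: toward tool y 0.82 z -0.17
t 26.27 p [ 435.3 -182.    32.1] jawdeg 79.38 tilt(x axis) [ 0.  0. -1.] w 49.0 F [-1.1  0.4 -0.3]
circ [ 434.9 -182.4] score -46.11009216308594 px [254.7 258.8]
[-0.   0.4 -0.5]
circ [ 432.9 -182. ] score -55.46803283691406 px [254.5 255.5]
[-0.   2.4 -0.5]
```

View pics/w23.png

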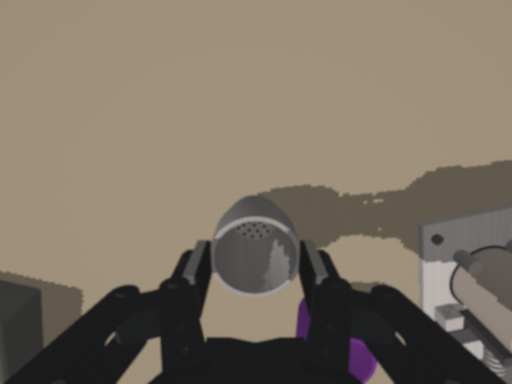

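>>> servo_tool(
  rows=[
    [[45,-6,0,0,0],[45,-12,0,0,0],[45,-15,0,0,0],[45,-15,0,0,0],[45,-15,0,0,0]],
  ],
)

```text
clock: 26.73
position: [432.0, -181.1, 95.9]
orientation: [-0.453, 0.541, 0.45, 0.547]
wrist_force: [-0.2, 1.0, -1.4]
width: 48.6
```

>>> servo_tool(
  rows=[
    [[45,-15,0,0,0],[45,-15,0,0,0],[45,-12,-1,4,0],[45,-8,-3,8,0],[45,-3,-4,12,0]],
  ],
)

```text
clock: 27.15
position: [442.6, -161.1, 156.1]
orientation: [-0.453, 0.542, 0.448, 0.548]
wrist_force: [1.2, -0.3, -0.8]
width: 48.8
```

Run:
```python
from h import *
tilt();to([519.1,-10.1,155])
```

```text
t 27.15 p [ 442.6 -161.1  156.1] tiltdeg x,y [0.6 0. ] jaw 79.13 toolaxes tilt: toward tool y 0.59 z -0.13
shift [  1.9 -46.7 162.8] turn None rows>= 4.1
```

>>> servo_tool(
  rows=[
    [[45,0,-4,14,0],[45,0,-4,15,0],[45,0,-4,15,0],[45,0,-4,15,0],[45,0,-4,15,0]],
  ],
)

```text
clock: 27.57
position: [476.8, -91.0, 160.5]
orientation: [-0.453, 0.542, 0.446, 0.55]
wrist_force: [-0.7, -0.2, -0.9]
width: 48.9
```

>>> servo_tool(
  rows=[
    [[45,0,-4,15,0],[45,0,-4,14,0],[45,0,-3,10,0],[45,0,-1,4,0],[45,0,0,0,0]],
  ],
)

```text
clock: 27.98
position: [498.1, -45.7, 162.3]
orientation: [-0.454, 0.541, 0.447, 0.549]
wrist_force: [-0.2, 0.2, -1.1]
width: 49.0
```

Run:
```python
from h import *
tilt()
c,im=snap("wrist","w24.png");tilt();to([519.1,-10.1,150]);s,R,p=st();g=im[:,:,::-1];z=p[2]+26
for r in (26,24):
  q=fitcirc(c,g,*proj(c,[*p[:2],z]),z,r);print(R.T@(np.array([*q,p[2]])-p))
fitcirc(c,g,*proj(c,[517.7,-9.8,103]),103,27);fitcirc(c,g,*proj(c,[517.7,-9.8,103]),103,24)
```

```text
t 27.98 p [498.1 -45.7 162.3] tiltdeg x,y [ 0.8 -0. ] jaw 79.14 toolaxes tilt: toward tool y 0.82 z -0.15
t 28.03 p [497.9 -46.3 162.3] tiltdeg x,y [ 0.8 -0. ] jaw 79.12 toolaxes tilt: toward tool y 0.82 z -0.14
shift [ 12.6 -13.9  39.5] turn None rows>= 1.0
circ [497.5 -46.1] score -47.90877151489258 px [254.6 258.6]
[-0.   0.4  0.1]
circ [495.1 -45. ] score -57.05772399902344 px [255.7 254.5]
[-0.   3.   0.7]
circ [510.4  -6.6] score -34.78818130493164 px [303.3 210.4]
circ [515.4  -6.4] score -40.24940490722656 px [304.2 215.8]
```

View pics/w24.png

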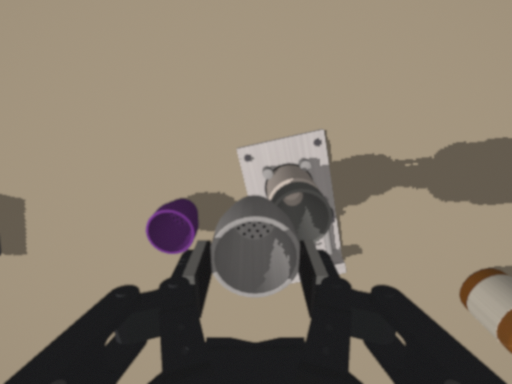

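>>> servo_tool(
  rows=[
    [[45,1,-4,12,0],[45,1,-4,13,0],[45,1,-3,11,0],[45,1,-2,6,0],[45,0,0,0,0]],
  ],
)

```text
clock: 28.45
position: [519.8, -6.3, 158.3]
orientation: [-0.453, 0.543, 0.446, 0.55]
wrist_force: [-0.3, -0.0, -1.3]
width: 48.7
```

Run:
```python
from h import *
tilt();to([518.7,-10,145])
```

```text
t 28.45 p [519.8  -6.3 158.3] tiltdeg x,y [ 0.8 -0.1] jaw 78.88 toolaxes tilt: toward tool y 0.8 z -0.09
shift [13.3  0.5 -3.9] turn None rows>= 0.3
```

>>> servo_tool(
  rows=[
    [[45,3,0.5,-3,0],[45,4,0,-1,0],[45,4,0,0,0],[45,2,0,0,0],[45,0,0,0,0]],
  ],
)

```text
clock: 28.87
position: [517.8, -11.4, 143.3]
orientation: [-0.452, 0.543, 0.446, 0.549]
wrist_force: [-0.6, 0.3, -1.5]
width: 49.1
```

Run:
```python
from h import *
tilt()
c,im=snap("wrist","w25.png");to([518.7,-10,140])
cs,i2=snap("side","s25.png");cv2.imwrite("pics/s25c.png",cv2.resize(i2[:,:,::-1][135:225,205:305],None,fx=6,fy=6,interpolation=cv2.INTER_CUBIC))
cv2.imwrite("pics/w25c.png",cv2.resize(im[:,:,::-1][120:310,180:330],None,fx=3,fy=3,interpolation=cv2.INTER_CUBIC))
```

```text
t 28.87 p [517.8 -11.4 143.3] tiltdeg x,y [ 0.7 -0.1] jaw 78.87 toolaxes tilt: toward tool y 0.72 z -0.02
shift [ 3.4 -0.6  1.6] turn None rows>= 0.1
```

View pics/s25c.png

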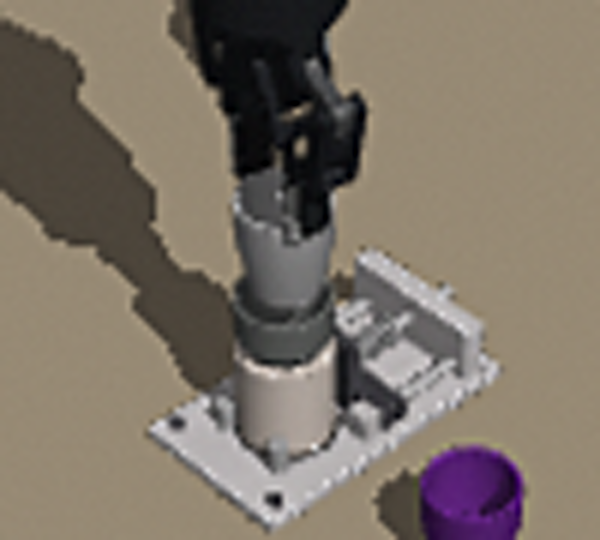

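View pics/w25c.png

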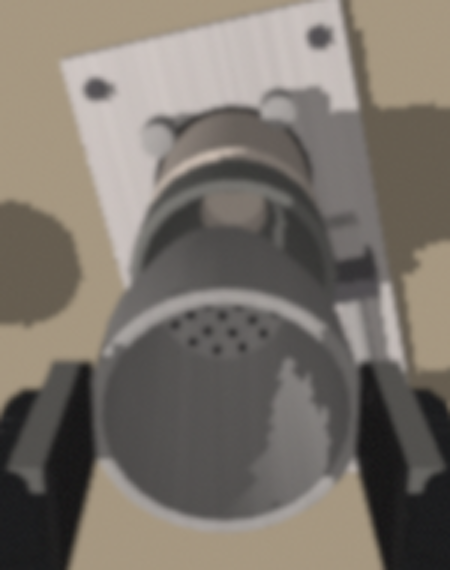

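>>> servo_tool(
  rows=[
    [[45,3,-0.5,1.2,0],[45,4,0,0.4,0],[45,4,0,0,0],[45,4,0,0,0],[45,0,0,0,0]],
  ],
)

```text
clock: 29.38
position: [519.5, -9.9, 127.7]
orientation: [-0.453, 0.543, 0.445, 0.55]
wrist_force: [0.0, 0.1, -1.2]
width: 49.0
```

Run:
```python
from h import *
tilt();rep();to([518.7,-10,113])
```

```text
t 29.38 p [519.5  -9.9 127.7] tiltdeg x,y [ 0.8 -0.1] jaw 78.84 toolaxes tilt: toward tool y 0.81 z -0.05
t 29.38 p [519.5  -9.9 127.7] jawdeg 78.84 tilt(x axis) [ 0. -0. -1.] w 49.0 F [ 0.   0.1 -1.2]
shift [14.7  1.  -0.2] turn None rows>= 0.4
```

>>> servo_tool(
  rows=[
    [[45,3,0.8,0,0],[45,3,0,0,0],[45,2,0,0,0],[45,0,0,0,0]],
  ],
)

```text
clock: 29.72
position: [518.5, -9.7, 118.5]
orientation: [-0.453, 0.543, 0.446, 0.549]
wrist_force: [0.1, -0.5, -0.8]
width: 48.8
```

Run:
```python
from h import *
tilt();rep();to([518.7,-10,113])
c,im=snap("wrist","w26.png")
cv2.imwrite("pics/w26c.png",cv2.resize(im[:,:,::-1][120:310,180:330],None,fx=3,fy=3,interpolation=cv2.INTER_CUBIC))
```

```text
t 29.72 p [518.5  -9.7 118.5] tiltdeg x,y [ 0.8 -0.1] jaw 78.86 toolaxes tilt: toward tool y 0.77 z -0.04
t 29.72 p [518.5  -9.7 118.5] jawdeg 78.86 tilt(x axis) [ 0. -0. -1.] w 48.8 F [ 0.1 -0.5 -0.8]
shift [ 5.5 -0.2 -0.3] turn None rows>= 0.1
```

View pics/w26c.png

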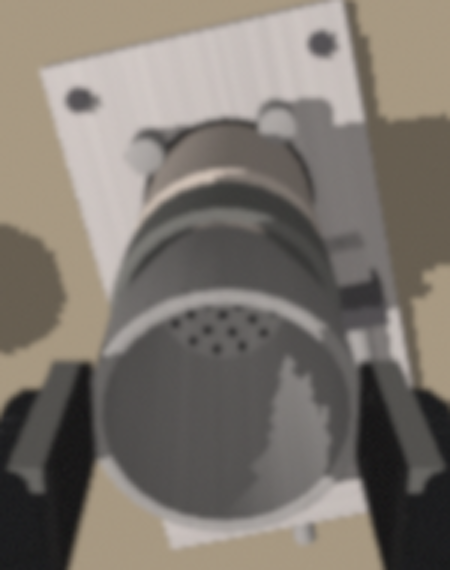

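>>> servo_tool(
  rows=[
    [[45,1.5,-0.3,0,0],[45,1,0,0,0],[45,0,0,0,0]],
  ],
)

```text
clock: 30.02
position: [518.7, -9.6, 116.1]
orientation: [-0.452, 0.543, 0.446, 0.549]
wrist_force: [-0.5, 0.4, 0.2]
width: 48.7
```

>>> servo_tool(
  rows=[
    [[45,0.8,0,0,0]],
  ],
)

```text
clock: 30.1
position: [518.8, -9.6, 115.5]
orientation: [-0.453, 0.543, 0.446, 0.549]
wrist_force: [-1.7, -0.1, 1.0]
width: 48.9
```

>>> servo_tool(
  rows=[
    [[45,0.6,0,0,0]],
  ],
)

```text
clock: 30.18
position: [518.7, -9.6, 114.9]
orientation: [-0.453, 0.543, 0.446, 0.549]
wrist_force: [-0.6, 0.3, 0.8]
width: 48.6
```

>>> servo_tool(
  rows=[
    [[45,0,0.5,0,0],[45,0,0,0,0]],
  ],
)

```text
clock: 30.35
position: [518.3, -9.5, 114.8]
orientation: [-0.453, 0.543, 0.446, 0.549]
wrist_force: [-0.5, -0.2, -0.1]
width: 49.0
```

>>> servo_tool(
  rows=[
    [[45,0.6,0,0,0]],
  ],
)

```text
clock: 30.43
position: [518.4, -9.4, 114.3]
orientation: [-0.453, 0.543, 0.446, 0.55]
wrist_force: [-0.8, -0.6, 0.8]
width: 48.8
```

>>> servo_tool(
  rows=[
    [[45,0.6,0.3,0,0]],
  ],
)

```text
clock: 30.52
position: [518.3, -9.4, 113.8]
orientation: [-0.453, 0.543, 0.445, 0.55]
wrist_force: [-0.0, -0.1, 1.0]
width: 49.1
```

>>> servo_tool(
  rows=[
    [[45,0.5,0,0,0]],
  ],
)

```text
clock: 30.6
position: [518.3, -9.3, 113.3]
orientation: [-0.453, 0.543, 0.445, 0.55]
wrist_force: [-1.2, -0.4, 2.5]
width: 49.0
```

>>> servo_tool(
  rows=[
    [[45,0.4,0,0,0]],
  ],
)

```text
clock: 30.68
position: [518.5, -9.3, 113.1]
orientation: [-0.453, 0.542, 0.445, 0.55]
wrist_force: [-1.3, 1.2, 3.7]
width: 49.1
```

Touch is clear (about +4.7 N over free). I'll let go.

>>> servo_tool(
  rows=[
    [[54,0,0,0,0],[60,0,0,0,0],[70,0,0,0,0],[85,0,0,0,0]],
  ],
)

```text
clock: 31.02
position: [518.9, -9.5, 113.0]
orientation: [-0.453, 0.542, 0.445, 0.55]
wrist_force: [-0.1, -0.6, 0.1]
width: 80.1
```

>>> servo_tool(
  rows=[
    [[85,-6,0,0,0],[85,-12,0,0,0],[85,-14,0,0,0],[85,-14,0,0,0],[85,-14,0,0,0]],
  ],
)

```text
clock: 31.43
position: [516.0, -9.7, 173.7]
orientation: [-0.452, 0.544, 0.446, 0.548]
wrist_force: [-0.2, -0.2, 0.5]
width: 85.5
```

Run:
```python
from h import *
rep()
for i in range(2):c,im=snap("wrist","w27.png")
c,im=snap("side","s27.png");cv2.imwrite("pics/s27c.png",cv2.resize(im[:,:,::-1][140:230,205:305],None,fx=6,fy=6,interpolation=cv2.INTER_CUBIC))
lm("side","strainer_center");lm("side","adapter_center");lm("side","cup_center")
```

```text
t 31.43 p [516.   -9.7 173.7] jawdeg 78.85 tilt(x axis) [ 0. -0. -1.] w 85.5 F [-0.2 -0.2  0.5]
side strainer_center [520.4  -9.2 112.8] 0.82
side strainer_center [ 529.2 -143.2   27. ] 0.69
side adapter_center [520.4  -8.9  76.3] 0.55
side cup_center [519.6  -9.9  37.6] 0.47
```

View pics/s27c.png

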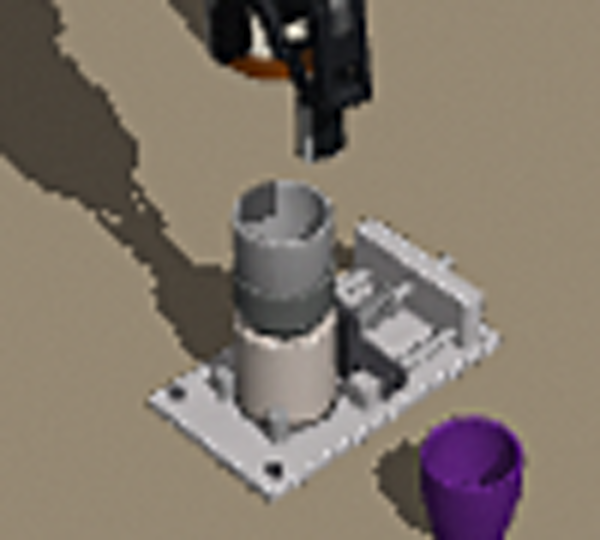

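View pics/w27.png

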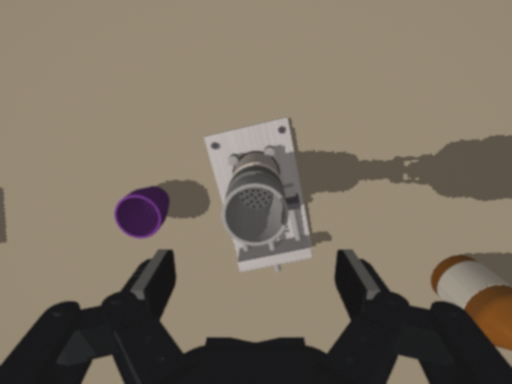

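>>> servo_tool(
  rows=[
    [[85,-10,0,10,0],[85,-10,0,20,0],[85,0,0,25,0],[85,0,0,25,0],[85,0,0,25,0]],
  ],
)

```text
clock: 32.15
position: [533.8, 89.0, 188.7]
orientation: [-0.448, 0.55, 0.444, 0.547]
wrist_force: [0.4, -0.8, 0.5]
width: 85.1
```

>>> servo_tool(
  rows=[
    [[85,0,0,25,0],[85,0,0,25,0],[85,0,0,20,0],[85,0,0,10,0],[85,0,0,0,0]],
  ],
)

```text
clock: 32.57
position: [548.6, 176.8, 183.4]
orientation: [-0.448, 0.551, 0.447, 0.544]
wrist_force: [0.2, -0.1, -0.0]
width: 85.0
```

Run:
```python
from h import *
rep()
for i in range(2): cw,iw=snap("wrist","w28.png")
cs,is_=snap("side","s28.png");ct,it=snap("top","t28.png")
def ov(c,im,box,f,fn,ax=(517.7,-9.5)):
    u0,v0,u1,v1=box
    a=np.ascontiguousarray(cv2.resize(im[v0:v1,u0:u1,::-1],None,fx=f,fy=f,interpolation=cv2.INTER_CUBIC));b=a.copy()
    for z,r,col in ((137.5,26,(0,0,255)),(103,27,(0,255,0)),(79,27,(0,255,0)),(68,27,(255,0,0)),(8,27,(255,0,0))):
        pts=np.array([(proj(c,[ax[0]+r*np.cos(t),ax[1]+r*np.sin(t),z])+.5-[u0,v0])*f for t in np.linspace(0,6.283,60)])
        cv2.polylines(b,[pts.astype(np.int32)],True,col,1)
    cv2.imwrite("pics/"+fn,np.hstack([a,b]))
ov(cs,is_,(230,150,290,235),6,"ov_s.png");ov(ct,it,(225,160,285,225),6,"ov_t.png")
q=proj(cw,[517.7,-9.5,70]);print(q)
if 60<q[0]<450 and 60<q[1]<320: ov(cw,iw,(int(q[0])-60,int(q[1])-60,int(q[0])+60,int(q[1])+60),3,"ov_w.png")
```

```text
t 32.57 p [548.6 176.8 183.4] jawdeg 78.55 tilt(x axis) [-0. -0. -1.] w 85.0 F [ 0.2 -0.1 -0. ]
[ 78.  194.3]
```

View pics/ov_s.png

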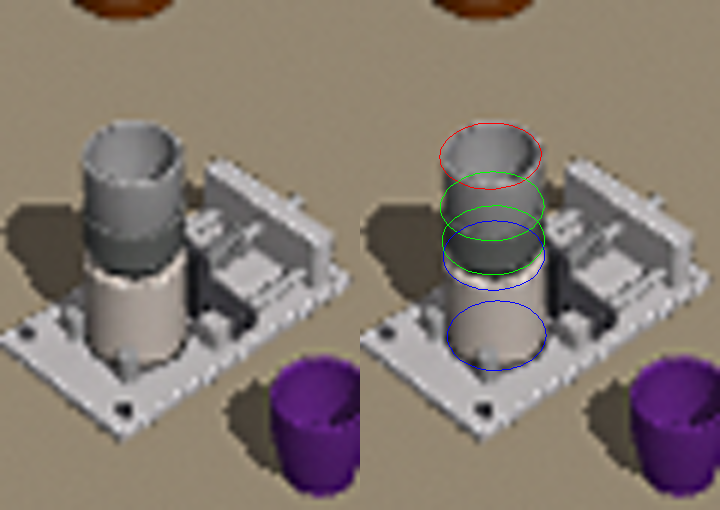

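View pics/ov_t.png

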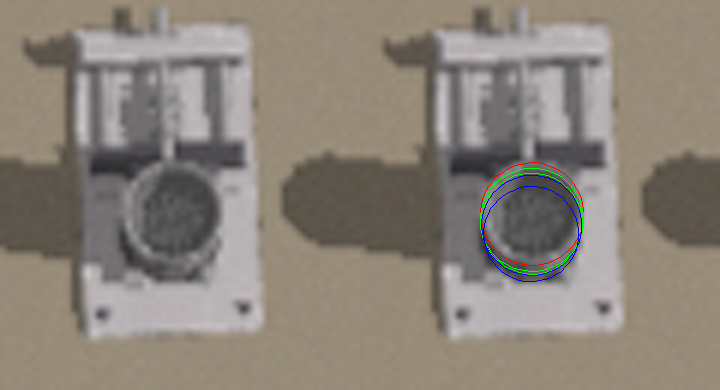

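View pics/w28.png

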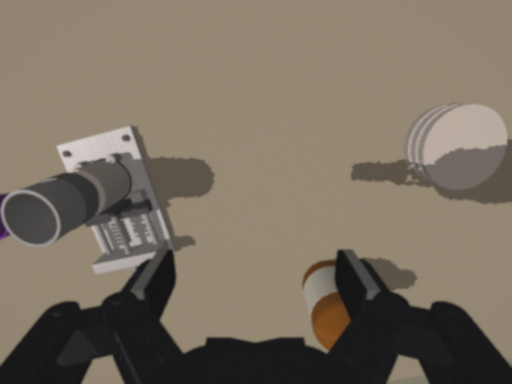

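```bash
python3 -c "
from h import *
for t in ('media_bottle','dishes','tip_box','holder'): lm('top',t)
print(manip.finish_job())"
```

```text
top media_bottle [721.6 244.   -1.2] 0.73
top dishes [518.1  -9.2   1.3] 0.55
top dishes [555.1 406.1   0.6] 0.49
top tip_box [ 477.9 -446.1    2.2] 0.56
top holder [516.7 -10.7   1.5] 0.65
the job is handed in; nothing more can be done
None
```

The stain filter is set up beside the microscope. The white cup is clamped upright on the holder floor between the two posts and the carriage. The grey adapter is in the cup's mouth and the steel strainer is in the adapter. I handed the job in at about 33 s of the 72 s allowed.

**Last checks:**
- **Stack height and position:** Outlines drawn for a correctly seated stack matched the last side view within a few mm. The cup, adapter and strainer look level and upright. The top view agrees less tightly, but shows the parts stacked over each other.
- **Letting go:** I released both the adapter and the strainer at about 4 to 5 N of contact, below the 10 N wedging limit.
- **Bystanders:** The bottle, dishes and tip box were found within about 3 mm of where they started. I never touched the purple look-alike.

**What went less well or disagreed:**
- **Cup placement:** The cup was pressed on the holder floor with about 35 N for a moment before I eased off. That is close to the 40 N limit, although that limit is on the arm or gripper body and this force went through the cup.
- **Gripper tilt:** Fast moves slowly tilted the gripper, up to about 3 degrees. I corrected it before picking up the adapter, and the tilt was about 1 degree when I placed the adapter and strainer.
- **Position readings:** The single-camera network readings placed the adapter up to about 5 mm higher above the cup than expected, within about a millimetre of their stated error. Rim circle fits varied by a few mm in x.

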